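# Knock a stuck resin mount out of its mould

### The job

A cured resin mount is stuck in one of the two square white moulds. Turn that mould over and set it gently, mouth-down and centred, rim on rim on the glass receiver; then take the knock-out pin and push the mount out from behind through the hole in the mould's floor, so that it drops into the receiver. Put the pin back in its stand, leave the empty mould sitting on the receiver, never let the mount fall on the bench, and do not disturb the other things.

Things in the scene. Friction and masses are not known exactly. Their poses are not given: they have to be found in the camera images.
- table: The white bench top; its upper face is at height 0.
- mould: The filled mould: a white plastic block 44 x 44 mm, 40 mm high, 0.13 kg, standing mouth-up. Origin: centre of its underside; z points out of its mouth, x and y are square to its flat sides, on which it also rests steadily. A round bore 26.5 mm wide goes 32 mm down from the mouth to a floor 8 mm thick, with a central access hole 16 mm wide right through the floor. Tall things may stand near it.
- mould_mouth (a point): Centre of the mould's rim plane, 40 mm along the mould's z from its origin.
- mount: The stuck resin mount: an amber cylinder 25 mm in diameter, 22 mm long, 0.03 kg, on the floor of the mould's bore, its top 10 mm below the rim. Origin: centre of its underside. Four sprung liner strips in the bore grip it: it stays put when the mould is turned over, takes 6 to 12 N on the pin to shift, and after 15 to 20 mm of travel towards the mouth comes free and drops by its weight.
- mount_mid (a point): Centre of the mount.
- receiver: The receiver: an open round glass pot standing mouth-up on the bench, loose, 46 mm high, 0.2 kg. Its foot is 60 mm in diameter and 7 mm high; above that the wall is 44 mm in outer and 36 mm in inner diameter. Its inner floor is 9 mm above its underside. Origin: centre of its underside, z up.
- receiver_rim (a point): Centre of the receiver's rim plane, 46 mm above its underside.
- pin: The knock-out pin, 88 mm long, 0.07 kg, hanging upright in the stand: a round steel shank 8 mm in diameter and 50 mm long below a knurled aluminium handle 22 mm in diameter and 38 mm long. Origin: centre of the shank's lower end; z points to the handle.
- pin_tip (a point): The shank's lower end (the pin's origin).
- pin_shoulder (a point): Centre of the handle's lower face, 50 mm above the tip; it rests on the stand's top.
- stand: The pin's stand: a black plastic block 60 x 60 mm and 56 mm high, fixed to the bench, with one upright hole 16 mm wide right through its centre. Origin: centre of its underside.
- stand_hole (a point): Mouth of the stand's hole, centre of its top face.
- spare_mould: Bystander: an empty mould, same shape and size as the filled one, mouth-up. Origin: centre of its underside.
- jar: Bystander: a square glass staining jar, 54 x 54 mm at the foot, 90 mm high over the white lid's knob. Origin: centre of its underside.
- tweezers: Bystander: steel tweezers lying flat along their x, from 50 mm behind to 53 mm ahead of the origin, 10 mm wide and 6 mm high.
- dish: Bystander: a covered glass dish 57 mm in diameter, 15 mm high. Origin: centre of its underside.
- oil: Bystander: a small amber oil bottle 26 mm in diameter, 62 mm high. Origin: centre of its underside.
- round_mould: Bystander: an empty round white mould cup 52 mm in diameter, 28 mm high. Origin: centre of its underside.
- slide_box: Bystander: a closed blue slide box 88 x 102 mm, 35 mm high. Origin: centre of its underside.
Not all that is in view belongs to the job. What is shaped like the receiver but pink is not meant.

How it is judged (in metres and radians):
On the way, in this order (a step that is already met when the one before it is completed fails the run):
1. the mould, with the mount still stuck in it, stands mouth-down rim on rim on the receiver and is let go (angle between mould's own z axis and vertical above 3 rad and distance between mould_mouth and receiver_rim below 0.006 m and angle between receiver's own z axis and vertical below 0.1 rad and z of mount_mid in the frame of mould below 0.024 m and contact force between the fingers and mould below 0.1 N and linear speed of mould below 0.02 m/s), for 0.2 s.
2. the pin goes in through the hole in the mould's floor and drives the mount towards the mouth (angle between mould's own z axis and vertical above 3 rad and distance between mould_mouth and receiver_rim below 0.008 m and angle between receiver's own z axis and vertical below 0.1 rad and z of pin_tip in the frame of mould above 0.012 m and horizontal distance between pin_tip and mould_mouth below 0.008 m and z of mount_mid in the frame of mould above 0.025 m), for 0.05 s.
At the end, for the whole second after the job is handed in: Mount inside the receiver (centre under 30 mm above its underside, within 14 mm of its axis); mould mouth-down on the upright receiver, rim centres within 8 mm, tilt under 8 degrees; pin upright in its stand, shoulder within 8 mm of the hole's mouth; all at rest (angle between mould's own z axis and vertical above 3 rad and distance between mould_mouth and receiver_rim below 0.008 m and angle between each of receiver, pin's own z axis and vertical below 0.1 rad and z of mount_mid in the frame of receiver below 0.03 m and horizontal distance between mount_mid and receiver below 0.014 m and distance between pin_shoulder and stand_hole below 0.008 m and linear speed of each of mould, pin below 0.02 m/s and linear speed of mount below 0.03 m/s); the robot touches nothing.
It fails at once if the mount touches the bench (contact force between mount and table above 0.05 N).
It fails at once if the glass receiver is struck or pressed by the mould with more than 60 N (contact force between mould and receiver above 60 N).
It fails at once if a bystander is moved by more than 20 mm (distance of any of spare_mould, jar, tweezers, dish, oil, round_mould, slide_box from where it was at the start of the episode above 0.02 m).
It also fails if it takes over 72 s, if anything falls off the work surface, if the arm or the gripper's body presses on something with over 40 N, if the wrist force passes 120 N, or if a joint passes its speed limit or range.

### The arm

A 6-joint arm with a two-finger parallel gripper is mounted at the origin on the work surface. World frame = base frame: x ahead of the robot, y to its left, z up, the work surface at z = 0. Lengths are in mm, angles in rad, forces in N, time in s.
With the tool pointing down it reaches from about 275 to 825 mm from the base axis. Payload 4.9 kg.
Tool frame: the origin (TCP) lies at the very end of the fingers, on their centre line; the grasp point (between the pads) lies 19 mm behind it (arm.pinch_z is the distance from the TCP to the grasp point, in mm); z points along the fingers, y is the direction in which the jaws open and shut (so a half turn about z gives the same grasp; the last joint's range is limited). The gripper opens to 85 mm and grips with 20 to 120 N. Pads are 22 mm wide; open, the fingers measure 114 mm over their backs; the gripper's body (76 mm by 85 mm) begins 54 mm behind the grasp point. The pads swing forward as they close: fully open they stand 13 mm farther back than shut.
Start: joints at [-1.297, 0.326, -0.193, 1.052, 0, 1.437], TCP at [218.138, -504.91, 231.281] pointing down, gripper open.
Joint ranges: [-2.65, 2.65], [-0.97, 1.79], [-1.3, 1.35], [-1.93, 2.1], [-1.47, 1.37], [-3.14, 3.14]. Speed limits (rad/s): [2.57, 2.57, 3.14, 3.14, 3.14, 3.14].

### API

Orientations are given as a unit quaternion [x, y, z, w].
In Python, from plant import readout, cams, workorder, arm gives the robot as it stands. The module is installed in compiled form; this text tells all that it offers.
- The arm moves only by the tool step_arm, never from a script. Its argument "plan" is a list of rows, each a list of 7 numbers: the gripper's target within -1 to 1 (fully open at 1, half-way at 0, shut at -1), then the shift along the world's x, y, z each as a share of 0.1 m, from -1 to 1, then the turn, a rotation vector about the world's x, y, z each as a share of 8 degrees, from -1 to 1. In form: [[gripper, dx, dy, dz, rx, ry, rz], ...]. A call has exactly 5 rows; each row shifts and turns the commanded pose from where the row before left it; what a row does not reach is not made up. A row lasts 1/10 s, in which the tool goes at most 50 mm and 8.59 degrees, less where a joint would pass 70% of its speed; a pose out of reach is approached as far as the arm can. A call with a number of a shift or a turn outside -1 to 1 is refused whole. A call with a gripper value outside its range is refused whole. The fingers move at their own pace and stop on an object; the grip force is fixed at half the most. Time passes only in rows, so rows that do not move let the fingers close, or fill a call up. It gives the time, the measured TCP pose, the force and the opening at its end, in the units of the state.
- readout.get_state(): the state, without advancing time (a new reading comes with each control period).
- cams.read_camera(name): name is "side" or "top"; returns a dict with "frame" (384x512x3 uint8, red, green, blue), "range_z" (384x512 float32, mm along the optical axis (not along the pixel's ray), 0 where there is no reading), "K" (3x3 intrinsics, pixels), "T" (4x4, takes a point from camera to world coordinates). Camera axes: x right, y down, z forward; pixel columns grow to the right and rows downward; lengths in mm; the calibration is good to about 2 mm. A picture is of the moment at which its call begins.
- workorder.close_job(): hands the job in, once; it reports no verdict.
The state is a dict: "t": time; "joint_positions": joint angles; "joint_velocities": joint speeds; "joint_efforts": joint torques, N m; "tool_pos": TCP position; "eef_rot": TCP orientation; "contact_force": force on the tool from outside, world axes, zero at the start; "torque": the same for the moment, N m; "opening": finger opening in mm.
Only numpy, scipy, OpenCV 4.12 (cv2) and the standard library are available. Lean on these libraries where they do the work, as an engineer would, in place of code of your own. Each camera call takes 0.05 s, during which the arm holds its last target.

## Working session

There is one attempt and no reset: what is moved stays moved. The work goes in short steps, Python scripts to look and compute and a tool call to move; the robot and the scene stay as the last step left them, time stands still between calls to the robot, and variables do not carry over. Pictures are saved under pics/ and viewed, and the job is handed in when it is done.

Besides the shell and the picture viewer there is one more tool, called after "Emit:" by a JSON object that holds its "api" and its "payload". step_arm: Moves the arm, as the interface text tells. Shift numbers are shares of 0.1 m and turn numbers shares of 8 degrees, none past 1 either way. Its arguments: {"type":"object","properties":{"plan":{"type":"array","items":{"type":"array","items":{"type":"number"}}}},"required":["plan"]}

```bash
mkdir -p pics; cat > h.py <<'E'
import numpy as np, cv2, json
from plant import readout, cams, workorder, arm
def grab(n,tag):
    r=cams.read_camera(n); cv2.imwrite(f'pics/{tag}.png',r['frame'][:,:,::-1]); np.savez(f'/tmp/{tag}.npz',**r); return r
def pts(r):
    z=r['range_z'];h,w=z.shape;u,v=np.meshgrid(np.arange(w),np.arange(h));K=r['K']
    p=np.stack([(u-K[0,2])/K[0,0]*z,(v-K[1,2])/K[1,1]*z,z,np.ones_like(z)],-1)
    return (p@r['T'].T)[...,:3]
E
python3 - <<'E'
from h import *
s=readout.get_state();print(s, arm.pinch_z)
for n in('top','side'):
    r=grab(n,n+'0');print(n,r['K'].tolist(),r['T'].round(3).tolist())
E
```

```text
{'t': 0.0, 'joint_positions': array([-1.29719454e+00,  3.26974018e-01, -1.93589671e-01,  1.05196762e+00,
       -6.46994149e-06,  1.43657867e+00]), 'joint_velocities': array([-0.00030934,  0.00079118, -0.00187791, -0.00018242, -0.00150191,
        0.00026201]), 'joint_efforts': array([-1.27299759e-04, -4.43403339e+01,  2.62436950e+01,  1.54251029e-02,
       -6.67844029e-05, -2.16543743e-07]), 'tool_pos': array([ 217.97805276, -504.33601073,  230.48320863]), 'eef_rot': array([ 9.79281979e-01,  2.02499515e-01, -6.36354937e-05, -8.65160826e-04]), 'contact_force': array([ 0.37030796, -1.10473891,  0.13605646]), 'torque': array([ 0.02275483,  0.01004236, -0.04321385]), 'opening': 85.38711434201318} 18.700000000000003
top [[457.74138994425675, 0.0, 256.94887051789016], [0.0, 457.74138994425675, 189.18383735672438], [0.0, 0.0, 1.0]] [[-0.029, -0.975, 0.222, 270.109], [-1.0, 0.029, -0.006, 71.326], [-0.001, -0.222, -0.975, 1234.333], [0.0, 0.0, 0.0, 1.0]]
side [[419.76790278378076, 0.0, 255.84359563053943], [0.0, 419.76790278378076, 189.07633397446986], [0.0, 0.0, 1.0]] [[-0.759, -0.485, 0.434, 23.217], [-0.651, 0.573, -0.498, 622.04], [-0.007, -0.66, -0.751, 910.909], [0.0, 0.0, 0.0, 1.0]]
```

View pics/top0.png

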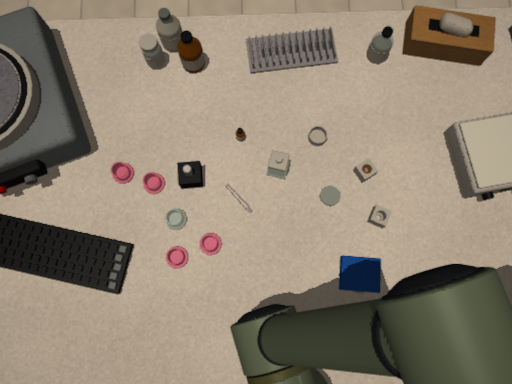

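View pics/side0.png

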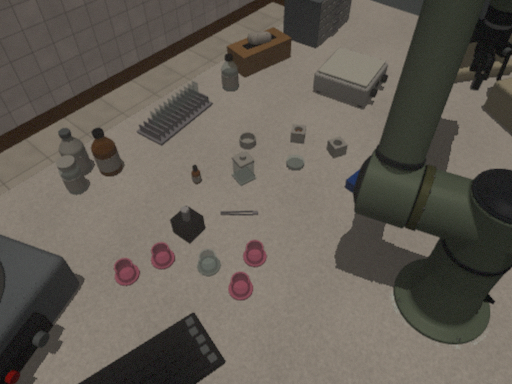

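```bash
python3 - <<'E'
from h import *
r=dict(np.load('/tmp/top0.npz'));f=r['frame'][:,:,::-1]
a=cv2.resize(f[140:250,310:410],None,fx=5,fy=5,interpolation=cv2.INTER_CUBIC)
b=cv2.resize(f[140:280,100:225],None,fx=4,fy=4,interpolation=cv2.INTER_CUBIC)
cv2.imwrite('pics/a.png',a);cv2.imwrite('pics/b.png',b)
r=dict(np.load('/tmp/side0.npz'));f=r['frame'][:,:,::-1]
cv2.imwrite('pics/c.png',cv2.resize(f[115:180,260:370],None,fx=7,fy=7,interpolation=cv2.INTER_CUBIC))
P=pts(dict(np.load('/tmp/top0.npz')))
for n,(u,v) in dict(mA=(366,170),mB=(380,216),rec=(176,219),stand=(190,174),jar=(279,163),table=(300,230),dish=(330,196),oil=(241,134)).items(): print(n,P[v,u].round(1))
E
```

```text
mA [ 588.8 -234.4   30. ]
mB [ 465.3 -268.4    4.2]
rec [473.2 286.    5.1]
stand [582.4 239.8  64.8]
jar [601.4   4.5  79.7]
table [434.1 -49.5  -0.5]
dish [ 521.3 -133.2   21.1]
oil [699.  103.5  39.2]
```

View pics/a.png

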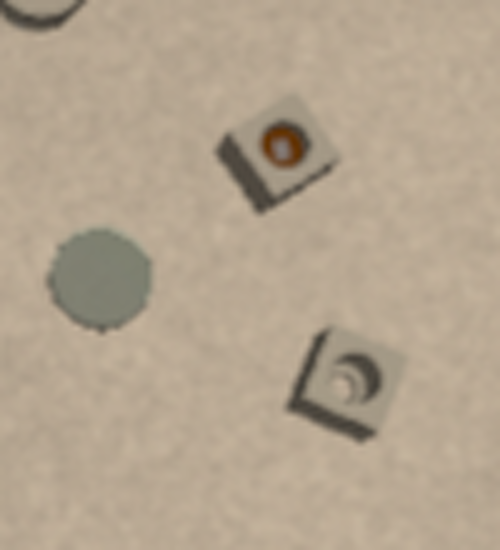

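View pics/b.png

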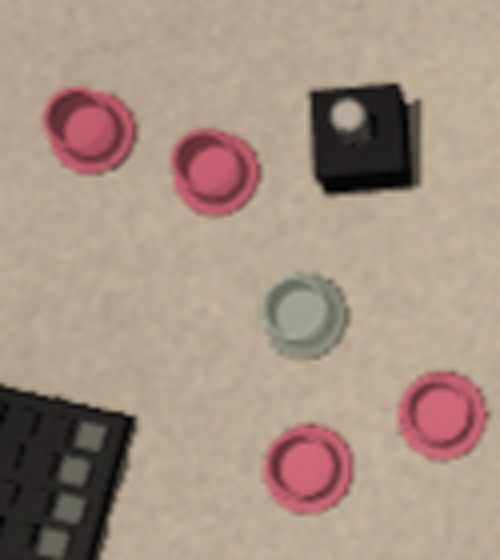

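View pics/c.png

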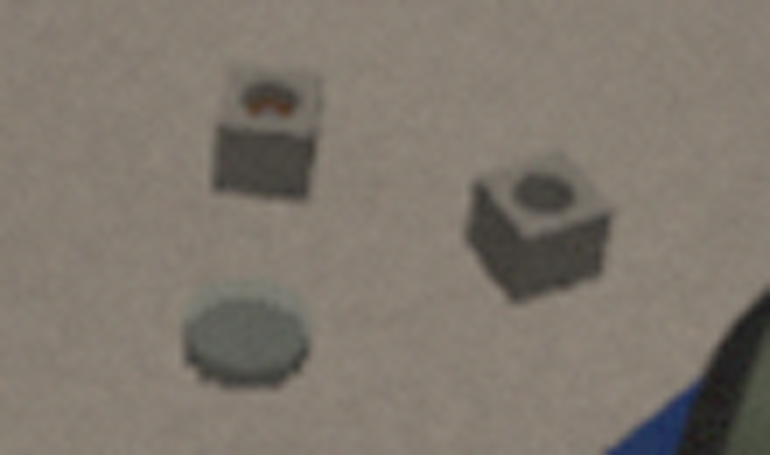

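```bash
cat >> h.py <<'E'
def top_rect(P,c,lo,hi,rad=50):
    m=(P[...,2]>lo)&(P[...,2]<hi)&(np.hypot(P[...,0]-c[0],P[...,1]-c[1])<rad)
    q=P[m]; return q,cv2.minAreaRect(q[:,:2].astype(np.float32)),cv2.minEnclosingCircle(q[:,:2].astype(np.float32))
E
python3 - <<'E'
from h import *
for cam in('top','side'):
    r=dict(np.load(f'/tmp/{cam}0.npz'));P=pts(r)
    for n,c,lo,hi in [('mouldA',(588,-234),35,46),('mouldB',(465,-268),35,46),('rec',(473,286),40,52),('recfoot',(473,286),3,52),('stand',(582,240),50,62),('pintop',(582,240),85,102),('dish',(521,-133),10,20),('jar',(601,4),60,99),('oil',(699,103),45,69)]:
        q,a,e=top_rect(P,c,lo,hi)
        print(cam,n,len(q),'med z %.1f'%np.median(q[:,2]),'rect',np.round(a[0],1),np.round(a[1],1),round(a[2],1),'circ',np.round(e[0],1),round(e[1],1))
E
```

```text
top mouldA 193 med z 39.0 rect [ 589.8 -232.1] [43.8 45.3] 30.5 circ [ 590.8 -231.7] 30.0
top mouldB 210 med z 38.9 rect [ 461.2 -259.4] [45.2 45.6] 63.6 circ [ 461.  -259.5] 30.0
top rec 77 med z 44.7 rect [473.7 288.2] [39.9 40.6] 90.0 circ [473.6 288.7] 21.8
top recfoot 397 med z 9.4 rect [471.8 289.3] [93.6 90.1] 50.4 circ [473.6 286.4] 49.2
top stand 410 med z 54.9 rect [589.8 246. ] [61.3 60.8] 2.2 circ [589.3 246.2] 40.5
top pintop 59 med z 93.0 rect [589.4 244.9] [19.7 21.3] 52.5 circ [589.9 245.7] 11.2
top dish 319 med z 14.2 rect [ 525.1 -132.5] [55.9 54.6] 37.4 circ [ 525.8 -132.3] 28.8
top jar 332 med z 77.3 rect [609.6   7.1] [47.5 48.4] 74.1 circ [609.8   6.9] 31.9
top oil 29 med z 60.5 rect [702.7 108.1] [11.2 12.3] 89.2 circ [702.5 107.8] 6.8
side mouldA 115 med z 38.6 rect [ 590.  -233.2] [43.8 51.1] 32.0 circ [ 590.3 -233.4] 32.8
side mouldB 124 med z 38.8 rect [ 460.9 -259.2] [45.4 47. ] 64.8 circ [ 462.2 -258.5] 29.5
side rec 104 med z 44.3 rect [474.1 288.9] [41. 43.] 45.1 circ [474.6 288.1] 22.6
side recfoot 501 med z 19.7 rect [473.9 285.7] [64.3 77.1] 43.8 circ [474.1 285.7] 48.0
side stand 371 med z 55.3 rect [589.7 246. ] [61.5 62.9] 3.4 circ [588.  246.3] 40.2
side pintop 59 med z 92.2 rect [589.6 246.5] [20.6 20.5] 29.7 circ [590.2 247.7] 12.1
side dish 205 med z 14.0 rect [ 526.2 -132.8] [54.1 57.9] 55.7 circ [ 526.7 -131.7] 30.4
side jar 274 med z 76.5 rect [609.8   7.9] [48.3 54.1] 71.8 circ [610.2   7.3] 33.1
side oil 32 med z 59.6 rect [702.4 107.4] [13.2 13.1] 8.7 circ [701.8 107.9] 8.4
```

```bash
cat >> h.py <<'E'
from scipy.spatial.transform import Rotation as Ro
D=np.pi/180
def Rt(az,tau,flip=1):
    """tool z = h sin tau - up cos tau ; y=flip*(h x up)"""
    h=np.array([np.cos(az*D),np.sin(az*D),0]);up=np.array([0,0,1.]);z=h*np.sin(tau*D)-up*np.cos(tau*D);y=flip*np.cross(h,up);return np.c_[np.cross(y,z),y,z]
def joints(R,q1,s=1):
    P,q5,q6=Ro.from_matrix(Ro.from_euler('z',-q1).as_matrix()@R).as_euler('YXZ');return np.round([P/D,s*q5/D,q6/D],0)
def goal(pos,R):
    s=readout.get_state();R0=Ro.from_quat(s['eef_rot']);dv=(Ro.from_matrix(R)*R0.inv()).as_rotvec()/D
    print('t %.1f'%s['t'],'at',s['tool_pos'].round(1),'shift mm',(np.array(pos)-s['tool_pos']).round(1),'rot deg',dv.round(2),'norm',np.linalg.norm(dv).round(1),'q deg',(s['joint_positions']/D).round(0),'F',s['contact_force'].round(1))
E
python3 - <<'E'
from h import *
s=readout.get_state();R=Ro.from_quat(s['eef_rot']).as_matrix();q=s['joint_positions'];print(joints(R,q[0]),q/D)
off=140
def show(n,p,az,tau,f):
    w=np.array(p)-off*np.array([np.cos(az*D),np.sin(az*D)]);
    q1=np.arctan2(w[1],w[0])-np.arcsin(73/np.hypot(*w));print(n,az,f,'q1',round(q1/D),'P,q5,q6',joints(Rt(az,tau,f),q1))
for f in(1,-1):
    for az in(-59,31,-149):show('A',(590,-232),az,45,f)
    for az in(-90,0,90,180,-45,45,135,-135):show('L',(430,0),az,45,f)
    for az in(90,0,30,60,120):show('R',(474,288),az,45,f)
E
```

```text
[-180.   -0.   82.] [-7.43241045e+01  1.87278214e+01 -1.10844946e+01  6.02729098e+01
  1.36271234e-03  8.23123410e+01]
A -59 1 q1 -20 P,q5,q6 [ 142.   26. -150.]
A 31 1 q1 -40 P,q5,q6 [162. -42. 115.]
A -149 1 q1 -18 P,q5,q6 [-147.   32.  -40.]
L -90 1 q1 9 P,q5,q6 [-171.   44.  -78.]
L 0 1 q1 -15 P,q5,q6 [136. -10. 170.]
L 90 1 q1 -27 P,q5,q6 [-155.  -39.   54.]
L 180 1 q1 -7 P,q5,q6 [-135.    5.   -5.]
L -45 1 q1 4 P,q5,q6 [ 147.   33. -140.]
L 45 1 q1 -29 P,q5,q6 [164. -43. 112.]
L 135 1 q1 -18 P,q5,q6 [-138.  -18.   20.]
L -135 1 q1 3 P,q5,q6 [-143.   28.  -33.]
R 90 1 q1 9 P,q5,q6 [171. -44. 102.]
R 0 1 q1 31 P,q5,q6 [ 139.   22. -157.]
R 30 1 q1 22 P,q5,q6 [135.  -6. 174.]
R 60 1 q1 13 P,q5,q6 [146. -31. 143.]
R 120 1 q1 10 P,q5,q6 [-161.  -42.   62.]
A -59 -1 q1 -20 P,q5,q6 [142.  26.  30.]
A 31 -1 q1 -40 P,q5,q6 [162. -42. -65.]
A -149 -1 q1 -18 P,q5,q6 [-147.   32.  140.]
L -90 -1 q1 9 P,q5,q6 [-171.   44.  102.]
L 0 -1 q1 -15 P,q5,q6 [136. -10. -10.]
L 90 -1 q1 -27 P,q5,q6 [-155.  -39. -126.]
L 180 -1 q1 -7 P,q5,q6 [-135.    5.  175.]
L -45 -1 q1 4 P,q5,q6 [147.  33.  40.]
L 45 -1 q1 -29 P,q5,q6 [164. -43. -68.]
L 135 -1 q1 -18 P,q5,q6 [-138.  -18. -160.]
L -135 -1 q1 3 P,q5,q6 [-143.   28.  147.]
R 90 -1 q1 9 P,q5,q6 [171. -44. -78.]
R 0 -1 q1 31 P,q5,q6 [139.  22.  23.]
R 30 -1 q1 22 P,q5,q6 [135.  -6.  -6.]
R 60 -1 q1 13 P,q5,q6 [146. -31. -37.]
R 120 -1 q1 10 P,q5,q6 [-161.  -42. -118.]
```

```bash
python3 - <<'E'
from h import *
R=Rt(-59,45,-1);d=R[:,2];C=np.array([590,-232.3,20]);print(C+13*d,C-107*d);goal(C-107*d,R)
E
```

```text
[ 594.7344299  -240.17941454   10.80761184] [ 551.03200006 -167.44635723   95.66042559]
t 0.1 at [ 218.  -504.4  230.6] shift mm [ 333.   337.  -134.9] rot deg [-48.27  15.42  92.07] norm 105.1 q deg [-74.  19. -11.  60.   0.  82.] F [ 0.1 -0.3  0.1]
```

Emit:
{"api": "step_arm", "payload": {"plan": [[1,0.22,0.22,0,-0.4,0.13,0.77],[1,0.22,0.22,0,-0.4,0.13,0.77],[1,0.22,0.22,0,-0.4,0.13,0.77],[1,0.22,0.22,0,-0.4,0.13,0.77],[1,0.22,0.22,0,-0.4,0.13,0.77]]}}

```text
t: 0.6
tool_pos: [328.8, -393.7, 231.1]
eef_rot: [0.879, 0.454, -0.072, 0.126]
contact_force: [0.1, -0.3, -0.2]
opening: 85.3
```

Emit:
{"api": "step_arm", "payload": {"plan": [[1,0.22,0.22,0,-0.4,0.13,0.77],[1,0.22,0.22,0,-0.4,0.13,0.77],[1,0.22,0.22,0,-0.4,0.13,0.77],[1,0.22,0.22,0,-0.4,0.13,0.77],[1,0.22,0.22,0,-0.4,0.13,0.77]]}}

```text
t: 1.1
tool_pos: [438.8, -283.5, 231.2]
eef_rot: [0.697, 0.661, -0.137, 0.24]
contact_force: [-0.0, -1.1, -0.2]
opening: 85.7
```

Emit:
{"api": "step_arm", "payload": {"plan": [[1,0.22,0.22,0,-0.4,0.13,0.77],[1,0.22,0.22,0,-0.4,0.13,0.77],[1,0.22,0.22,0,-0.4,0.13,0.77],[1,0.22,0.22,0,-0.4,0.13,0.77],[1,0.22,0.22,0,-0.4,0.13,0.77]]}}

```text
t: 1.6
tool_pos: [548.6, -173.5, 230.9]
eef_rot: [0.45, 0.807, -0.189, 0.331]
contact_force: [0.7, -0.4, -0.3]
opening: 85.6
```

```bash
cat > g1.py <<'E'
from h import *
R=Rt(-59,45,-1);d=R[:,2];C=np.array([590,-232.3,20]);goal(C-107*d,R)
E
python3 g1.py
```

```text
t 1.6 at [ 548.6 -173.5  230.9] shift mm [   2.4    6.  -135.2] rot deg [ 0.07 -0.41 -0.51] norm 0.7 q deg [ -8.   7. -44.   6. -33.  40.] F [ 0.7 -0.4 -0.3]
```

Emit:
{"api": "step_arm", "payload": {"plan": [[1,0.01,0.02,-0.27,0,-0.05,-0.06],[1,0.01,0.01,-0.27,0,0,0],[1,0,0.01,-0.27,0,0,0],[1,0,0.01,-0.27,0,0,0],[1,0,0.01,-0.27,0,0,0]]}}

```text
t: 2.1
tool_pos: [549.9, -168.7, 95.1]
eef_rot: [0.457, 0.803, -0.188, 0.333]
contact_force: [0.1, 0.9, 0.1]
opening: 85.4
```

```bash
sed -i 's/C-107/C+13/' g1.py; python3 g1.py; python3 -c "
from h import *
grab('top','top1');grab('side','side1')"
```

```text
t 2.1 at [ 549.9 -168.7   95.1] shift mm [ 44.8 -71.5 -84.3] rot deg [-0.06  0.06  0.23] norm 0.3 q deg [ -8.  23. -52. -17. -34.  42.] F [0.1 0.9 0.1]
```

View pics/side1.png

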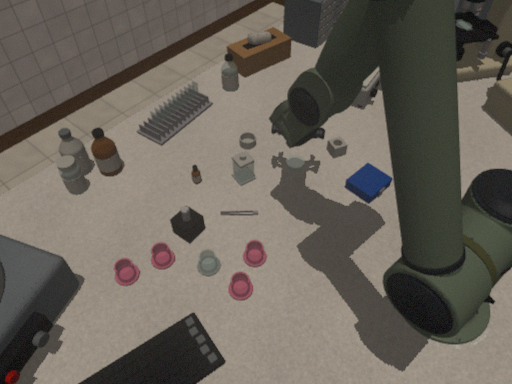

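Emit:
{"api": "step_arm", "payload": {"plan": [[1,0.09,-0.14,-0.17,0,0,0.03],[1,0.09,-0.14,-0.17,0,0,0],[1,0.09,-0.14,-0.17,0,0,0],[1,0.05,-0.08,-0.1,0,0,0],[1,0.05,-0.08,-0.1,0,0,0]]}}

```text
t: 2.7
tool_pos: [587.8, -227.6, 25.6]
eef_rot: [0.455, 0.804, -0.188, 0.334]
contact_force: [-0.4, 0.2, -0.1]
opening: 85.6
```

```bash
python3 g1.py
```

```text
t 2.7 at [ 587.8 -227.6   25.6] shift mm [  7.  -12.6 -14.8] rot deg [-0.03  0.12  0.03] norm 0.1 q deg [-14.  35. -49. -29. -30.  35.] F [-0.4  0.2 -0.1]
```

Emit:
{"api": "step_arm", "payload": {"plan": [[1,0.03,-0.06,-0.07,0,0,0],[1,0.03,-0.05,-0.06,0,0,0],[1,0.01,-0.015,-0.02,0,0,0],[0.3,0,0,0,0,0,0],[0.3,0,0,0,0,0,0]]}}

```text
t: 3.2
tool_pos: [594.1, -239.2, 10.5]
eef_rot: [0.455, 0.804, -0.188, 0.333]
contact_force: [-0.0, -0.2, 0.4]
opening: 59.3
```

Emit:
{"api": "step_arm", "payload": {"plan": [[-1,0,0,0,0,0,0],[-1,0,0,0,0,0,0],[-1,0,0,0,0,0,0],[-1,0,0,0,0,0,0],[-1,0,0,0,0,0,0]]}}

```text
t: 3.7
tool_pos: [594.3, -239.1, 10.8]
eef_rot: [0.455, 0.804, -0.188, 0.334]
contact_force: [-2.0, 4.3, 5.5]
opening: 43.5
```

```bash
python3 g1.py; python3 -c "
from h import *
r=grab('side','side2');cv2.imwrite('pics/s2.png',cv2.resize(r['frame'][90:220,230:380,::-1],None,fx=5,fy=4.6))"
```

```text
t 3.7 at [ 594.3 -239.1   10.8] shift mm [ 0.4 -1.   0. ] rot deg [-0.03  0.12 -0.02] norm 0.1 q deg [-15.  37. -48. -31. -29.  34.] F [-2.   4.3  5.5]
```

View pics/s2.png

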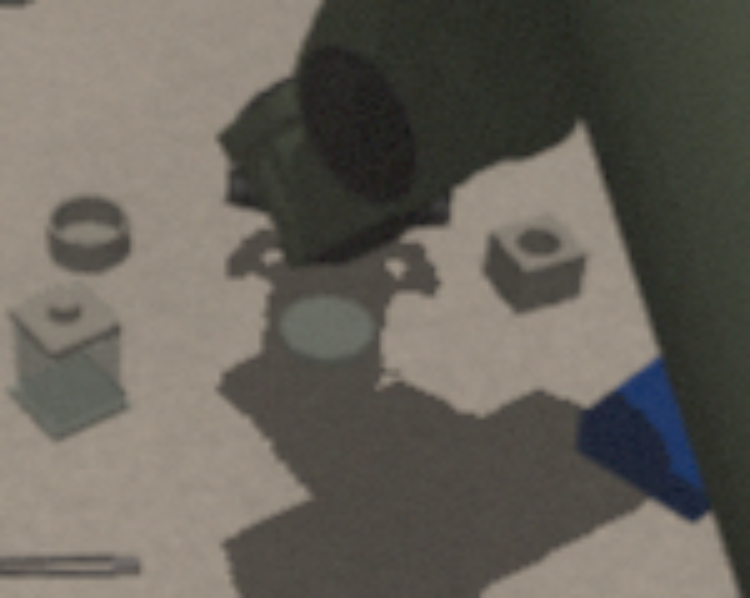

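Emit:
{"api": "step_arm", "payload": {"plan": [[-1,0,0,0.1,0,0,0],[-1,0,0,0.3,0,0,0],[-1,0,0,0.4,0,0,0],[-1,0,0,0.4,0,0,0],[-1,0,0,0.3,0,0,0]]}}

```text
t: 4.25
tool_pos: [594.2, -239.5, 163.1]
eef_rot: [0.455, 0.804, -0.188, 0.334]
contact_force: [1.1, -0.2, -1.7]
opening: 43.4
```

Emit:
{"api": "step_arm", "payload": {"plan": [[-1,-0.07,0.1,0,-0.341,0.568,0.663],[-1,-0.07,0.1,0,-0.341,0.568,0.663],[-1,-0.07,0.1,0,-0.341,0.568,0.663],[-1,-0.07,0.1,0,-0.341,0.568,0.663],[-1,-0.07,0.1,0,-0.341,0.568,0.663]]}}

```text
t: 4.75
tool_pos: [558.2, -189.0, 160.3]
eef_rot: [0.17, 0.908, -0.285, 0.254]
contact_force: [-0.5, 0.4, -1.1]
opening: 43.1
```

```bash
cat > g2.py <<'E'
from h import *
R=Rt(-90,45,1);d=R[:,2];goal(np.array([430,0,22])+13*d,R)
R=Rt(-59,45,1);goal(np.array([430,0,22])+13*d,R)
E
python3 g2.py; python3 -c "
from h import *
r=grab('side','side3');r=grab('top','top3')"
```

```text
t 4.8 at [ 558.2 -189.   160.3] shift mm [-128.2  179.8 -147.5] rot deg [-24.94  89.62  77.76] norm 121.2 q deg [-10.  15. -48.  -7. -32.   1.] F [-0.5  0.4 -1.1]
t 4.8 at [ 558.2 -189.   160.3] shift mm [-128.2  179.8 -147.5] rot deg [-51.85  86.11 100.68] norm 142.3 q deg [-10.  15. -48.  -7. -32.   1.] F [-0.5  0.4 -1.1]
```

View pics/side3.png

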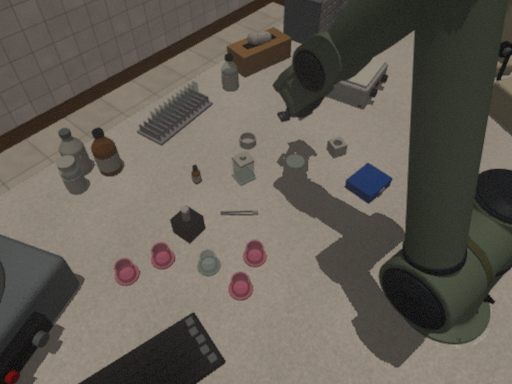

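Emit:
{"api": "step_arm", "payload": {"plan": [[-1,-0.08,0.11,0,-0.195,0.7,0.608],[-1,-0.08,0.11,0,-0.195,0.7,0.608],[-1,-0.08,0.11,0,-0.195,0.7,0.608],[-1,-0.08,0.11,0,-0.195,0.7,0.608],[-1,-0.08,0.11,0,-0.195,0.7,0.608]]}}

```text
t: 5.35
tool_pos: [519.0, -134.5, 160.7]
eef_rot: [-0.111, 0.937, -0.318, 0.094]
contact_force: [0.4, -0.5, -1.8]
opening: 43.2
```

Emit:
{"api": "step_arm", "payload": {"plan": [[-1,-0.08,0.11,0,-0.195,0.7,0.608],[-1,-0.08,0.11,0,-0.195,0.7,0.608],[-1,-0.08,0.11,0,-0.195,0.7,0.608],[-1,-0.08,0.11,0,-0.195,0.7,0.608],[-1,-0.08,0.11,0,-0.195,0.7,0.608]]}}

```text
t: 5.85
tool_pos: [479.4, -79.3, 160.7]
eef_rot: [-0.383, 0.864, -0.317, -0.077]
contact_force: [-0.3, 0.5, -1.8]
opening: 43.4
```

Emit:
{"api": "step_arm", "payload": {"plan": [[-1,-0.08,0.11,0,-0.195,0.7,0.608],[-1,-0.08,0.11,0,-0.195,0.7,0.608],[-1,-0.08,0.11,0,-0.195,0.7,0.608],[-1,-0.08,0.11,0,-0.195,0.7,0.608],[-1,-0.08,0.11,0,-0.195,0.7,0.608]]}}

```text
t: 6.35
tool_pos: [439.6, -24.1, 160.5]
eef_rot: [-0.613, 0.698, -0.282, -0.239]
contact_force: [-1.1, 0.1, -1.7]
opening: 43.2
```

```bash
python3 g2.py
```

```text
t 6.3 at [439.6 -24.1 160.5] shift mm [  -9.6   14.9 -147.7] rot deg [-1.65  5.81  5.02] norm 7.9 q deg [ 14.  23. -31.  48. -42. -64.] F [-1.1  0.1 -1.7]
t 6.3 at [439.6 -24.1 160.5] shift mm [  -9.6   14.9 -147.7] rot deg [-3.19  5.24 35.99] norm 36.5 q deg [ 14.  23. -31.  48. -42. -64.] F [-1.1  0.1 -1.7]
```

Emit:
{"api": "step_arm", "payload": {"plan": [[-1,-0.1,0.15,-0.2,-0.2,0.72,0.62],[-1,0,0,-0.4,0,0,0],[-1,0,0,-0.4,0,0,0],[-1,0,0,-0.3,0,0,0],[-1,0,0,0,0,0,0]]}}

```text
t: 6.85
tool_pos: [427.4, -10.0, 27.4]
eef_rot: [-0.652, 0.654, -0.269, -0.272]
contact_force: [-0.4, -0.1, -1.4]
opening: 43.0
```

```bash
python3 g2.py;python3 -c "
from h import *
r=grab('side','side4');cv2.imwrite('pics/s4.png',cv2.resize(r['frame'][130:280,230:400,::-1],None,fx=4,fy=4))
r=grab('top','top4')"
```

```text
t 6.8 at [427.4 -10.   27.4] shift mm [  2.6   0.8 -14.6] rot deg [-0.03 -0.13  0.22] norm 0.3 q deg [ 17.  37. -34.  34. -43. -67.] F [-0.4 -0.1 -1.4]
t 6.8 at [427.4 -10.   27.4] shift mm [  2.6   0.8 -14.6] rot deg [ 0.   -0.13 31.22] norm 31.2 q deg [ 17.  37. -34.  34. -43. -67.] F [-0.4 -0.1 -1.4]
```

View pics/s4.png

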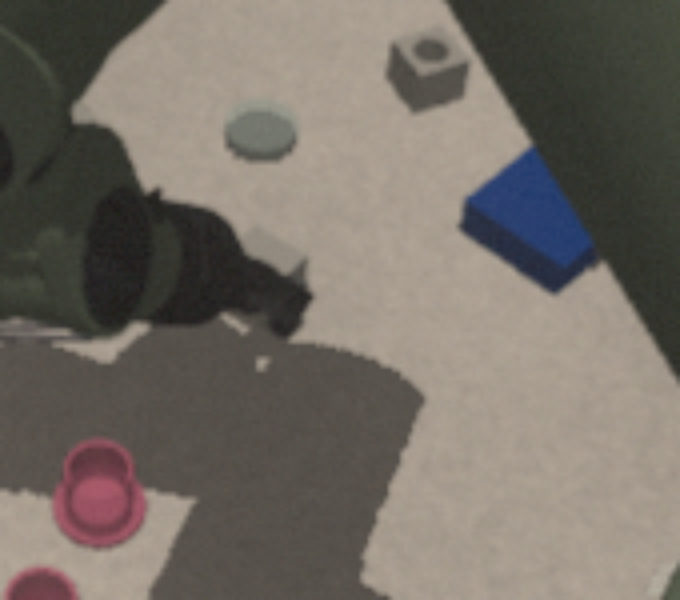

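View pics/top4.png

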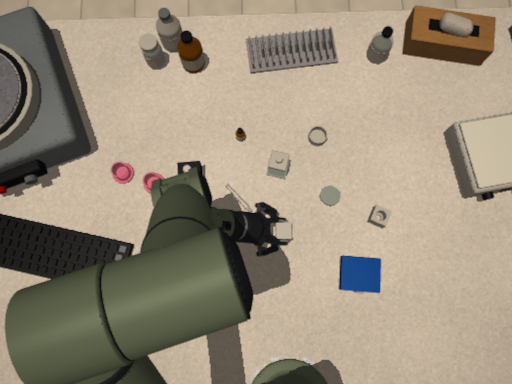

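Emit:
{"api": "step_arm", "payload": {"plan": [[-1,0,0,-0.06,0,0,0],[-1,0,0,-0.04,0,0,0],[-1,0,0,-0.02,0,0,0],[-1,0,0,0,0,0,0],[-1,0,0,0,0,0,0]]}}

```text
t: 7.45
tool_pos: [429.3, -9.3, 18.6]
eef_rot: [-0.653, 0.654, -0.271, -0.27]
contact_force: [-0.5, -0.1, -1.3]
opening: 43.3
```

Emit:
{"api": "step_arm", "payload": {"plan": [[-1,0,0,-0.01,0,0,0],[-1,0,0,0,0,0,0],[-1,0,0,-0.01,0,0,0],[-1,0,0,0,0,0,0],[-1,0,0,0,0,0,0]]}}

```text
t: 7.95
tool_pos: [429.2, -9.4, 16.8]
eef_rot: [-0.653, 0.654, -0.271, -0.27]
contact_force: [-0.9, 2.7, 5.5]
opening: 43.0
```

Emit:
{"api": "step_arm", "payload": {"plan": [[-1,0,0,-0.01,0,0,0],[-1,0,0,0,0,0,0],[-1,0,0,0,0,0,0],[-1,0,0,0,0,0,0],[-1,0,0,0,0,0,0]]}}

```text
t: 8.45
tool_pos: [429.3, -9.4, 16.7]
eef_rot: [0.653, -0.653, 0.272, 0.27]
contact_force: [-3.2, 7.0, 15.2]
opening: 43.5
```

```bash
python3 - <<'E'
from h import *
for c in('top','side'):
    r=grab(c,c+'5');P=pts(r);q,a,e=top_rect(P,(430,0),40,48,35);print(c,len(q),np.median(q[:,2]) if len(q) else 0,a)
r=dict(np.load('/tmp/top5.npz'));cv2.imwrite('pics/t5.png',cv2.resize(r['frame'][190:270,230:330,::-1],None,fx=6,fy=6))
E
```

```text
top 267 43.420014511520094 ((428.5858459472656, 0.5566997528076172), (39.419898986816406, 65.6184310913086), 87.83931732177734)
side 109 43.31408582255892 ((422.5095520019531, -7.779924392700195), (25.737773895263672, 54.31470489501953), 84.83297729492188)
```

View pics/t5.png

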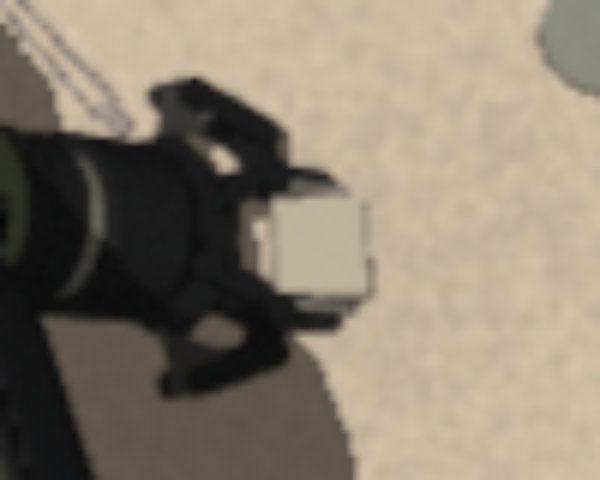

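Emit:
{"api": "step_arm", "payload": {"plan": [[0.2,0,0,0,0,0,0],[0.5,0,0,0,0,0,0],[1,0,0,0,0,0,0],[1,0,0,0,0,0,0],[1,0,0,0,0,0,0]]}}

```text
t: 9.05
tool_pos: [429.1, -9.5, 15.1]
eef_rot: [-0.653, 0.654, -0.271, -0.27]
contact_force: [0.0, 0.3, -0.2]
opening: 85.5
```

Emit:
{"api": "step_arm", "payload": {"plan": [[1,0,0.1,0.1,0,0,0],[1,0,0.2,0.2,0,0,0],[1,0,0.3,0.3,0,0,0],[1,0,0.3,0.3,0,0,0],[1,0,0,0.4,0,0,0]]}}

```text
t: 9.55
tool_pos: [429.3, 83.1, 145.6]
eef_rot: [0.654, -0.653, 0.271, 0.27]
contact_force: [0.4, -0.2, -0.6]
opening: 85.5
```

```bash
python3 - <<'E'
from h import *
for c in('top','side'):
    r=grab(c,c+'6');P=pts(r);q,a,e=top_rect(P,(430,10),38,48,40);print(c,len(q),np.median(q[:,2]) if len(q) else 0,a)
r=dict(np.load('/tmp/top6.npz'));cv2.imwrite('pics/t6.png',cv2.resize(r['frame'][190:270,230:330,::-1],None,fx=6,fy=6))
goal((430,0,22),Rt(90,45,-1))
E
```

```text
top 253 43.099370332419994 ((427.29736328125, 0.6531696319580078), (39.557884216308594, 42.92513656616211), 88.14637756347656)
side 154 43.25865051614011 ((426.9136962890625, 0.826690673828125), (43.19538116455078, 45.25210189819336), 88.9832534790039)
t 9.7 at [431.6  82.3 149. ] shift mm [  -1.6  -82.3 -127. ] rot deg [89.84  0.4   0.3 ] norm 89.8 q deg [ 26.  31. -21.  61. -39. -55.] F [ 1.1 -0.1  0.6]
```

View pics/t6.png

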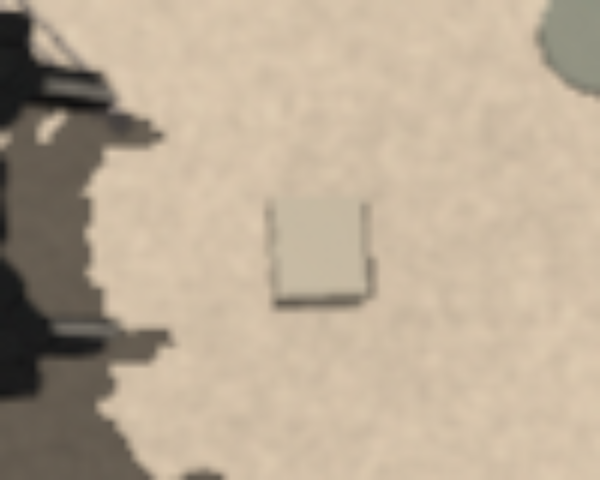

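Emit:
{"api": "step_arm", "payload": {"plan": [[1,0,-0.13,0,0.936,0,0],[1,0,-0.13,0,0.936,0,0],[1,0,-0.13,0,0.936,0,0],[1,0,-0.13,0,0.936,0,0],[1,0,-0.13,0,0.936,0,0]]}}

```text
t: 10.15
tool_pos: [429.3, 15.2, 145.6]
eef_rot: [-0.705, 0.706, -0.046, -0.044]
contact_force: [0.5, -0.9, -0.8]
opening: 85.3
```

Emit:
{"api": "step_arm", "payload": {"plan": [[1,0,-0.13,0,0.936,0,0],[1,0,-0.13,0,0.936,0,0],[1,0,-0.13,0,0.936,0,0],[1,0,-0.13,0,0.936,0,0],[1,0,-0.13,0,0.936,0,0]]}}

```text
t: 10.65
tool_pos: [429.3, -50.7, 145.6]
eef_rot: [-0.682, 0.684, 0.183, 0.185]
contact_force: [-0.4, 0.2, -0.0]
opening: 85.5
```

Emit:
{"api": "step_arm", "payload": {"plan": [[1,0,-0.13,0,0.936,0,0],[1,0,-0.13,-0.1,0.936,0,0],[1,0,0,-0.2,0,0,0],[1,0,0,-0.2,0,0,0],[1,0,0,0,0,0,0]]}}

```text
t: 11.15
tool_pos: [427.5, -75.0, 92.7]
eef_rot: [-0.652, 0.655, 0.273, 0.27]
contact_force: [0.1, 0.1, 0.9]
opening: 85.3
```

```bash
cat > g3.py <<'E'
from h import *
R=Rt(89.5,45,-1);d=R[:,2];goal(np.array([429,0.2,22])+13*d,R)
E
python3 g3.py; python3 - <<'E'
from h import *
r=grab('side','side7');cv2.imwrite('pics/s7.png',cv2.resize(r['frame'][130:280,230:400,::-1],None,fx=4,fy=4))
E
```

```text
t 11.2 at [427.5 -75.   92.7] shift mm [  1.6  84.3 -79.9] rot deg [-0.08 -0.31 -0.36] norm 0.5 q deg [ -42.   38.  -21.   65.   31. -142.] F [0.1 0.1 0.9]
```

View pics/s7.png

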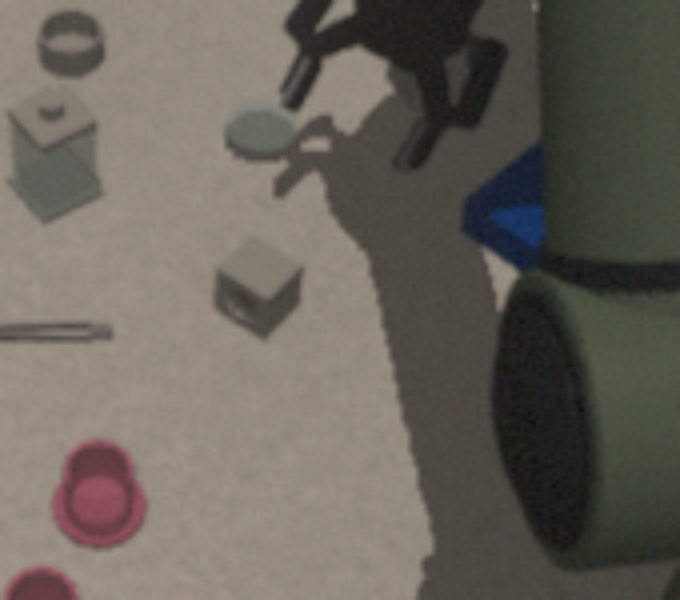

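Emit:
{"api": "step_arm", "payload": {"plan": [[1,0.01,0.2,-0.18,0,-0.03,-0.04],[1,0.005,0.2,-0.18,0,0,0],[1,0,0.2,-0.18,0,0,0],[1,0,0.1,-0.1,0,0,0],[1,0,0,0,0,0,0]]}}

```text
t: 11.7
tool_pos: [429.7, -3.7, 31.7]
eef_rot: [-0.652, 0.655, 0.269, 0.272]
contact_force: [-0.7, -0.3, 0.4]
opening: 85.5
```

```bash
python3 g3.py
```

```text
t 11.7 at [429.7  -3.7  31.7] shift mm [ -0.7  13.1 -18.9] rot deg [ 0.07  0.13 -0.25] norm 0.3 q deg [ -36.   40.  -30.   51.   35. -135.] F [-0.7 -0.3  0.4]
```

Emit:
{"api": "step_arm", "payload": {"plan": [[1,0,0.05,-0.06,0,0,0],[1,0,0.05,-0.06,0,0,0],[1,-0.005,0.03,-0.05,0,0,0],[0.3,0,0,0,0,0,0],[0.3,0,0,0,0,0,0]]}}

```text
t: 12.2
tool_pos: [430.1, 7.5, 14.3]
eef_rot: [-0.652, 0.655, 0.268, 0.272]
contact_force: [-0.5, 0.2, 0.2]
opening: 59.2
```

```bash
python3 g3.py
```

```text
t 12.2 at [430.1   7.5  14.3] shift mm [-1.1  1.9 -1.5] rot deg [ 0.09  0.16 -0.1 ] norm 0.2 q deg [ -35.   41.  -31.   47.   36. -134.] F [-0.5  0.2  0.2]
```

Emit:
{"api": "step_arm", "payload": {"plan": [[-1,0,0,0,0,0,0],[-1,0,0,0,0,0,0],[-1,0,0,0,0,0,0],[-1,0,0,0,0,0,0],[-1,0,0,0,0,0,0]]}}

```text
t: 12.7
tool_pos: [430.3, 7.4, 14.5]
eef_rot: [-0.652, 0.655, 0.268, 0.272]
contact_force: [-1.4, -3.0, 5.1]
opening: 43.5
```

```bash
python3 g3.py; python3 - <<'E'
from h import *
for c in('top','side'):
    r=grab(c,c+'8');P=pts(r);q,a,e=top_rect(P,(428,3),40,48,28);print(c,len(q),np.median(q[:,2]) if len(q) else 0,a)
r=dict(np.load('/tmp/side8.npz'));cv2.imwrite('pics/s8.png',cv2.resize(r['frame'][130:280,230:400,::-1],None,fx=4,fy=4))
E
```

```text
t 12.7 at [430.3   7.4  14.5] shift mm [-1.2  2.  -1.7] rot deg [ 0.11  0.18 -0.09] norm 0.2 q deg [ -35.   41.  -31.   47.   36. -134.] F [-1.4 -3.   5.1]
top 69 43.940933577763644 ((437.42779541015625, 14.944393157958984), (19.7767333984375, 49.79607391357422), 57.01494216918945)
side 204 43.3593563446986 ((427.99871826171875, 2.7194347381591797), (42.30765151977539, 53.359222412109375), 87.27185821533203)
```

View pics/s8.png

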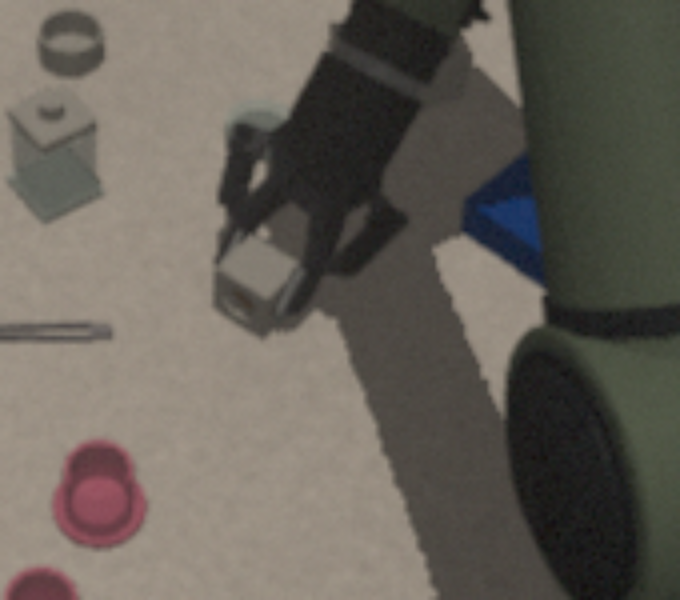

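Emit:
{"api": "step_arm", "payload": {"plan": [[-1,0,0,0.1,0,0,0],[-1,0,0,0.3,0,0,0],[-1,0,0,0.4,0,0,0],[-1,0,0,0.4,0,0,0],[-1,0,0,0.3,0,0,0]]}}

```text
t: 13.3
tool_pos: [430.2, 7.7, 166.6]
eef_rot: [-0.652, 0.655, 0.267, 0.272]
contact_force: [0.3, 0.4, -2.4]
opening: 43.5
```

Emit:
{"api": "step_arm", "payload": {"plan": [[-1,0.02,0.12,0,0,0.663,-0.663],[-1,0.02,0.12,0,0,0.663,-0.663],[-1,0.02,0.12,0,0,0.663,-0.663],[-1,0.02,0.12,0,0,0.663,-0.663],[-1,0.02,0.12,0,0,0.663,-0.663]]}}

```text
t: 13.8
tool_pos: [439.9, 68.2, 164.5]
eef_rot: [-0.405, 0.832, 0.341, 0.168]
contact_force: [1.3, 0.1, -1.5]
opening: 43.3
```

Emit:
{"api": "step_arm", "payload": {"plan": [[-1,0.02,0.12,0,0,0.663,-0.663],[-1,0.02,0.12,0,0,0.663,-0.663],[-1,0.02,0.12,0,0,0.663,-0.663],[-1,0.02,0.12,0,0,0.663,-0.663],[-1,0.02,0.12,0,0,0.663,-0.663]]}}

```text
t: 14.3
tool_pos: [449.8, 128.2, 164.4]
eef_rot: [-0.117, 0.918, 0.376, 0.048]
contact_force: [-0.4, -0.7, -1.7]
opening: 43.6
```

Emit:
{"api": "step_arm", "payload": {"plan": [[-1,0.02,0.12,0,0,0.663,-0.663],[-1,0.02,0.12,0,0,0.663,-0.663],[-1,0.02,0.12,0,0,0.663,-0.663],[-1,0.02,0.12,0,0,0.663,-0.663],[-1,0.02,0.12,0,0,0.663,-0.663]]}}

```text
t: 14.8
tool_pos: [459.7, 188.2, 164.4]
eef_rot: [0.183, 0.907, 0.372, -0.078]
contact_force: [0.6, -0.1, -1.5]
opening: 43.3
```

Emit:
{"api": "step_arm", "payload": {"plan": [[-1,0.02,0.12,0,0,0.663,-0.663],[-1,0.02,0.12,0,0,0.663,-0.663],[-1,0.02,0.12,0,0,0.663,-0.663],[-1,0.02,0.12,0,0,0.663,-0.663],[-1,0.02,0.12,0,0,0.663,-0.663]]}}

```text
t: 15.3
tool_pos: [469.6, 248.1, 164.3]
eef_rot: [0.464, 0.799, 0.328, -0.195]
contact_force: [0.4, -0.3, -0.8]
opening: 43.1
```

```bash
cat > g4.py <<'E'
from h import *
R=Rt(90,45,1);d=R[:,2];goal((476,296,130),R)
E
python3 g4.py
```

```text
t 15.3 at [469.6 248.1 164.3] shift mm [  6.4  47.9 -34.3] rot deg [  0.03  20.53 -21.2 ] norm 29.5 q deg [ -5.  22. -33.  41.  45.  53.] F [ 0.4 -0.3 -0.8]
```

Emit:
{"api": "step_arm", "payload": {"plan": [[-1,0.02,0.12,-0.08,0,0.641,-0.66],[-1,0.02,0.12,-0.08,0,0.641,-0.66],[-1,0.02,0.12,-0.08,0,0.641,-0.66],[-1,0,0.12,-0.08,0,0.641,-0.66],[-1,0,0,0,0,0,0]]}}

```text
t: 15.8
tool_pos: [474.4, 296.5, 131.4]
eef_rot: [0.651, 0.656, 0.27, -0.27]
contact_force: [-0.2, -0.6, -1.6]
opening: 43.1
```

```bash
python3 g4.py; python3 - <<'E'
from h import *
for c,b in(('top',(150,260,110,240)),('side',(180,300,150,300))):
    r=grab(c,c+'9');cv2.imwrite(f'pics/{c}9z.png',cv2.resize(r['frame'][b[0]:b[1],b[2]:b[3],::-1],None,fx=5,fy=5))
    P=pts(r)
    m=(np.hypot(P[...,0]-474,P[...,1]-288)<60)&(P[...,2]>140);q=P[m];h=np.histogram(q[:,2],bins=np.arange(140,200,4));print(h)
E
```

```text
t 15.8 at [474.4 296.5 131.4] shift mm [ 1.6 -0.5 -1.4] rot deg [ 0.05  0.18 -0.41] norm 0.4 q deg [  1.  24. -35.  30.  45.  91.] F [-0.2 -0.6 -1.6]
(array([ 11,  24,  42,  96, 212,  51,  43,  40,  49,  37,  23,  26,  26,
        27]), array([140, 144, 148, 152, 156, 160, 164, 168, 172, 176, 180, 184, 188,
       192, 196]))
(array([ 29,  46,  62,  78, 296,  75,  50,  47,  76,  75,  60,  37,  47,
        51]), array([140, 144, 148, 152, 156, 160, 164, 168, 172, 176, 180, 184, 188,
       192, 196]))
```

View pics/top9z.png

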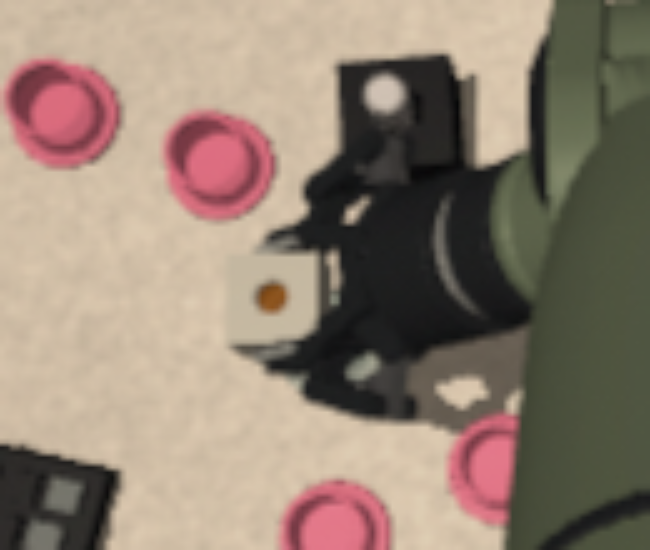

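View pics/side9z.png

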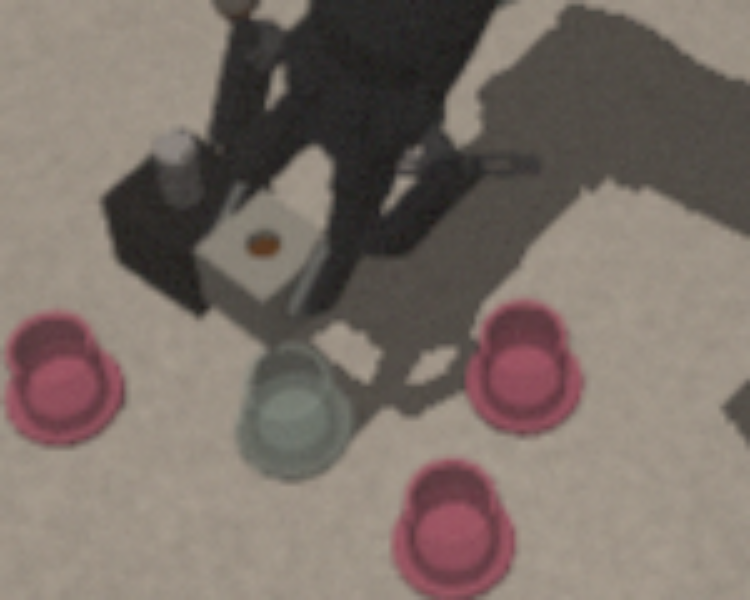

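```bash
cat >> h.py <<'E'
def mould_top(r,c,zt,band=3,rad=34,bright=120):
    P=pts(r);f=r['frame'].astype(int)
    m=(np.hypot(P[...,0]-c[0],P[...,1]-c[1])<rad)&(abs(P[...,2]-zt)<band)&(f.min(-1)>bright)
    n,l,st,_=cv2.connectedComponentsWithStats(m.astype(np.uint8));k=1+np.argmax(st[1:,4]);m=l==k
    q=P[m];a=cv2.minAreaRect(q[:,:2].astype(np.float32))
    A=np.c_[q[:,0]-a[0][0],q[:,1]-a[0][1],np.ones(len(q))];co=np.linalg.lstsq(A,q[:,2],rcond=None)[0]
    # amber in the hole
    am=(f[...,0]-f[...,2]>40)&(np.hypot(P[...,0]-c[0],P[...,1]-c[1])<rad)&(P[...,2]>zt-30)
    v,u=np.nonzero(am);K,T=r['K'],r['T']
    ray=T[:3,:3]@np.array([(u.mean()-K[0,2])/K[0,0],(v.mean()-K[1,2])/K[1,1],1]) if len(u) else np.zeros(3)+1
    hc=T[:3,3]+ray*((zt-T[2,3])/ray[2])
    print('n',len(q),'rect c',np.round(a[0],1),'size',np.round(a[1],1),'ang',round(a[2],1),'tilt deg',np.round(np.arctan(co[:2])/D,1),'z',co[2].round(1),'amber n',len(u),hc.round(1))
E
python3 - <<'E'
from h import *
for c in('top','side'):
    r=dict(np.load(f'/tmp/{c}9.npz'));print(c);P=pts(r)
    for br in (90,110):mould_top(r,(474,289),158,3,34,br)
    m=(P[...,0]>515)&(P[...,0]<640)&(P[...,1]>150)&(P[...,1]<300)&(P[...,2]>100);q=P[m]
    for lo in range(500,640,15):
        s=q[(q[:,0]>=lo)&(q[:,0]<lo+15)]
        if len(s):print(lo,len(s),'z',s[:,2].min().round(),s[:,2].max().round(),'y',s[:,1].min().round(),s[:,1].max().round())
E
```

```text
top
n 260 rect c [475.  288.8] size [49.4 43.2] ang 2.4 tilt deg [ 0.1 -0.9] z 157.7 amber n 38 [471.9 287.3 158. ]
n 248 rect c [474.2 289.1] size [46.6 43.6] ang 3.9 tilt deg [ 0.  -0.8] z 157.7 amber n 38 [471.9 287.3 158. ]
515 152 z 160.0 212.0 y 218.0 272.0
530 52 z 187.0 215.0 y 216.0 257.0
575 1 z 100.0 100.0 y 245.0 245.0
side
n 267 rect c [473.2 288.1] size [52.4 44.6] ang 2.4 tilt deg [-0.2  0.1] z 158.4 amber n 13 [471.6 288.3 158. ]
n 221 rect c [473.7 287. ] size [42.1 43.9] ang 89.7 tilt deg [-0.1  0.3] z 158.4 amber n 13 [471.6 288.3 158. ]
515 212 z 166.0 214.0 y 223.0 271.0
530 47 z 191.0 215.0 y 215.0 255.0
```

Emit:
{"api": "step_arm", "payload": {"plan": [[-1,0.005,0.005,-0.2,0,0.02,-0.05],[-1,0,0,-0.2,0,0,0],[-1,0,0,-0.15,0,0,0],[-1,0,0,-0.1,0,0,0],[-1,0,0,0,0,0,0]]}}

```text
t: 16.4
tool_pos: [476.2, 295.6, 66.5]
eef_rot: [0.654, 0.653, 0.271, -0.27]
contact_force: [1.1, -0.3, -2.2]
opening: 43.4
```

```bash
python3 g4.py; python3 - <<'E'
from h import *
for c,b in(('top',(150,260,110,240)),('side',(180,300,150,300))):
    r=grab(c,c+'10');cv2.imwrite(f'pics/{c}10z.png',cv2.resize(r['frame'][b[0]:b[1],b[2]:b[3],::-1],None,fx=5,fy=5));
    z=readout.get_state()['tool_pos'][2]+27.2;print(c)
    for br in (90,110):mould_top(r,(474,289),z-.7,3,34,br)
E
```

```text
t 16.4 at [476.2 295.6  66.5] shift mm [-0.2  0.4 63.5] rot deg [0.03 0.05 0.13] norm 0.1 q deg [  1.  31. -38.  20.  45.  91.] F [ 1.1 -0.3 -2.2]
top
n 207 rect c [477.2 287.6] size [50.3 43.1] ang 1.0 tilt deg [-0.  -0.7] z 93.2 amber n 39 [472.2 287.6  93.8]
n 189 rect c [474.5 288. ] size [43.1 42. ] ang 88.9 tilt deg [-0.4 -0.5] z 93.2 amber n 39 [472.2 287.6  93.8]
side
n 252 rect c [476.6 288.4] size [48.4 44.7] ang 5.1 tilt deg [-0.3 -0.2] z 93.8 amber n 13 [472.9 288.4  94.2]
n 216 rect c [476.1 287.6] size [45.1 43.1] ang 3.2 tilt deg [-0.5 -0. ] z 93.8 amber n 13 [472.9 288.4  94.2]
```

View pics/side10z.png

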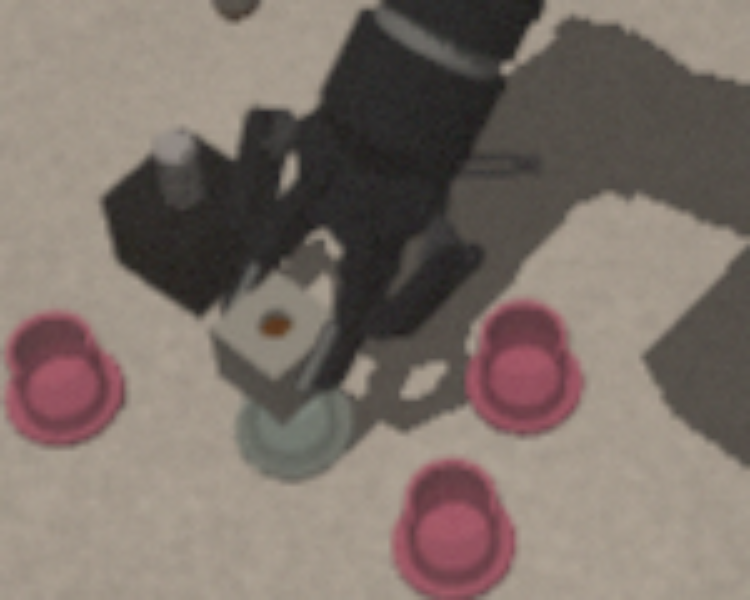

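Emit:
{"api": "step_arm", "payload": {"plan": [[-1,-0.008,0.005,-0.02,0,0,0],[-1,0,0,-0.02,0,0,0],[-1,0,0,-0.01,0,0,0],[-1,0,0,0,0,0,0],[-1,0,0,0,0,0,0]]}}

```text
t: 17.0
tool_pos: [475.9, 296.6, 62.4]
eef_rot: [0.654, 0.653, 0.272, -0.269]
contact_force: [0.3, 0.6, -1.6]
opening: 43.5
```

Emit:
{"api": "step_arm", "payload": {"plan": [[-1,0,0,-0.01,0,0,0],[-1,0,0,0,0,0,0],[-1,0,0,-0.005,0,0,0],[-1,0,0,0,0,0,0],[-1,0,0,0,0,0,0]]}}

```text
t: 17.5
tool_pos: [475.8, 296.6, 60.8]
eef_rot: [0.654, 0.653, 0.272, -0.27]
contact_force: [0.3, -0.1, -1.4]
opening: 43.2
```

Emit:
{"api": "step_arm", "payload": {"plan": [[-1,0,0,-0.005,0,0,0],[-1,0,0,0,0,0,0],[-1,0,0,-0.005,0,0,0],[-1,0,0,0,0,0,0],[-1,0,0,0,0,0,0]]}}

```text
t: 18.0
tool_pos: [475.8, 296.6, 59.7]
eef_rot: [0.654, 0.653, 0.271, -0.27]
contact_force: [0.2, 0.3, -1.9]
opening: 43.7
```

Emit:
{"api": "step_arm", "payload": {"plan": [[-1,0,0,-0.005,0,0,0],[-1,0,0,0,0,0,0],[-1,0,0,-0.005,0,0,0],[-1,0,0,0,0,0,0],[-1,0,0,0,0,0,0]]}}

```text
t: 18.5
tool_pos: [475.9, 296.7, 59.0]
eef_rot: [0.654, 0.653, 0.272, -0.27]
contact_force: [-1.0, -0.5, -0.6]
opening: 43.3
```

Emit:
{"api": "step_arm", "payload": {"plan": [[-1,0,0,-0.005,0,0,0],[-1,0,0,0,0,0,0],[-1,0,0,-0.004,0,0,0],[-1,0,0,0,0,0,0],[-1,0,0,0,0,0,0]]}}

```text
t: 19.0
tool_pos: [475.9, 296.7, 59.0]
eef_rot: [0.654, 0.652, 0.272, -0.27]
contact_force: [-2.4, -5.0, 9.6]
opening: 43.3
```

```bash
python3 - <<'E'
from h import *
for c,b in(('top',(150,260,110,240)),('side',(180,300,150,300))):
    r=grab(c,c+'11');cv2.imwrite(f'pics/{c}11z.png',cv2.resize(r['frame'][b[0]:b[1],b[2]:b[3],::-1],None,fx=5,fy=5));
    for br in (90,110):mould_top(r,(474,289),85.3,3,34,br)
E
```

```text
n 217 rect c [474.4 289. ] size [43.6 53.8] ang 89.6 tilt deg [ 0.8 -0.5] z 85.1 amber n 35 [473.6 287.6  85.3]
n 209 rect c [474.8 289.1] size [43.6 44.3] ang 89.3 tilt deg [ 0.8 -0.5] z 85.1 amber n 35 [473.6 287.6  85.3]
n 246 rect c [473.5 288.8] size [54.3 43.3] ang 2.5 tilt deg [-0.4 -0.8] z 85.3 amber n 14 [472.8 289.7  85.3]
n 205 rect c [475.5 288.4] size [43.5 41.7] ang 1.0 tilt deg [-0.8 -0.7] z 85.3 amber n 14 [472.8 289.7  85.3]
```

View pics/side11z.png

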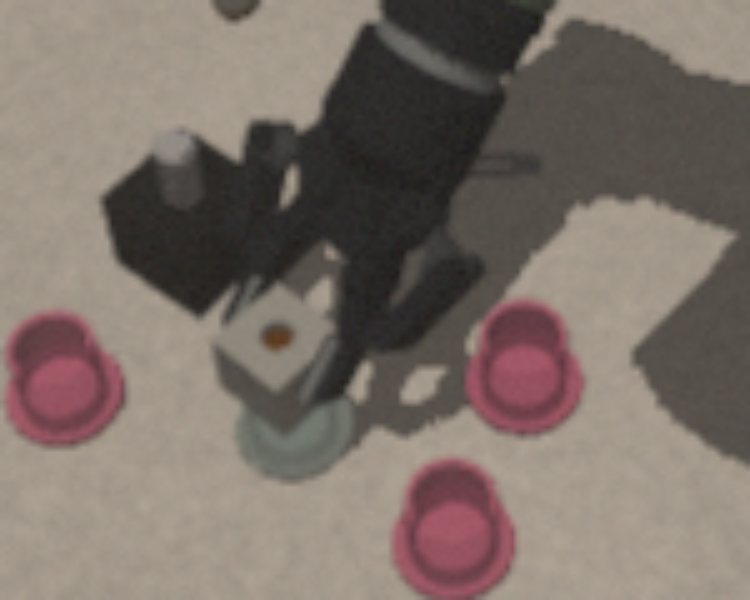

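View pics/top11z.png

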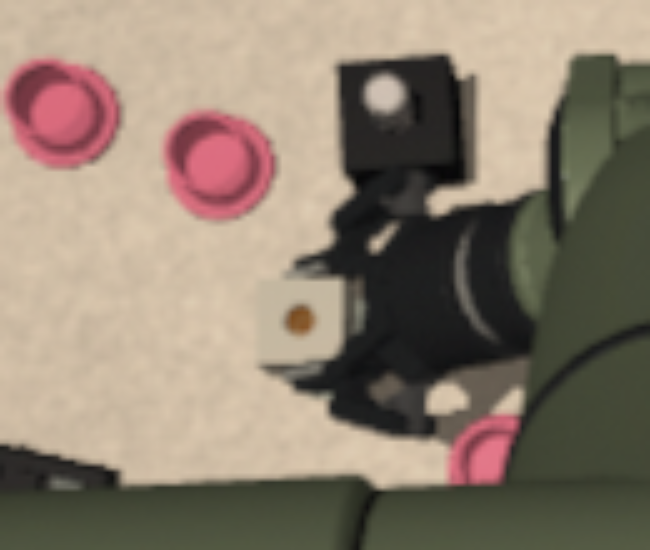

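Emit:
{"api": "step_arm", "payload": {"plan": [[0.1,0,0,0,0,0,0],[0.3,0,0,0,0,0,0],[0.7,0,0,0,0,0,0],[0.7,0,0,0,0,0,0],[0.7,0,0,0,0,0,0]]}}

```text
t: 19.6
tool_pos: [475.8, 296.6, 57.8]
eef_rot: [0.654, 0.653, 0.271, -0.27]
contact_force: [-0.0, 0.1, -0.1]
opening: 72.7
```

Emit:
{"api": "step_arm", "payload": {"plan": [[0.7,0,-0.05,0.05,0,0,0],[0.7,0,-0.1,0.1,0,0,0],[0.7,0,-0.25,0.25,0,0,0],[0.7,0,-0.3,0.3,0,0,0],[0.7,0,-0.3,0.4,0,0,0]]}}

```text
t: 20.1
tool_pos: [474.6, 195.7, 168.5]
eef_rot: [0.654, 0.653, 0.271, -0.27]
contact_force: [1.1, -1.0, -0.7]
opening: 72.6
```

```bash
python3 - <<'E'
from h import *
for c,b in(('top',(150,260,110,240)),('side',(180,300,150,300))):
    r=grab(c,c+'12');cv2.imwrite(f'pics/{c}12z.png',cv2.resize(r['frame'][b[0]:b[1],b[2]:b[3],::-1],None,fx=5,fy=5));
    for br in (90,110):mould_top(r,(474,289),85.3,3,34,br)
    for n,a in (('pin',(589,246,85,102)),('stand',(589,246,50,62))):
        q,x,e=top_rect(pts(r),a[:2],a[2],a[3],42);print(n,x)
goal((590,246,180),Rt(90,0,1))
E
```

```text
n 215 rect c [473.4 289.2] size [42.8 43.7] ang 0.1 tilt deg [ 0.  -0.4] z 85.0 amber n 48 [473.3 291.3  85.3]
n 214 rect c [473.4 289.2] size [42.8 43.7] ang 0.1 tilt deg [ 0.  -0.3] z 85.0 amber n 48 [473.3 291.3  85.3]
pin ((589.4852905273438, 245.2941436767578), (19.569660186767578, 20.929609298706055), 47.43860626220703)
stand ((589.5614013671875, 246.01344299316406), (62.191795349121094, 59.977813720703125), 3.1862025260925293)
n 251 rect c [474.1 288.9] size [45.6 44.4] ang 1.5 tilt deg [-0.   0.2] z 85.4 amber n 12 [473.2 289.1  85.3]
n 214 rect c [474.8 287.8] size [42.1 44. ] ang 88.4 tilt deg [-0.   0.4] z 85.4 amber n 12 [473.2 289.1  85.3]
pin ((590.175048828125, 246.42935180664062), (20.535320281982422, 20.625425338745117), 69.82744598388672)
stand ((589.8286743164062, 245.922607421875), (61.92374038696289, 61.59423065185547), 2.9548394680023193)
t 20.2 at [479.2 193.6 172.4] shift mm [110.8  52.4   7.6] rot deg [-44.96   0.59   0.18] norm 45.0 q deg [-11.  22. -30.  48.  44.  75.] F [ 1.1 -0.7  0.8]
```

View pics/side12z.png

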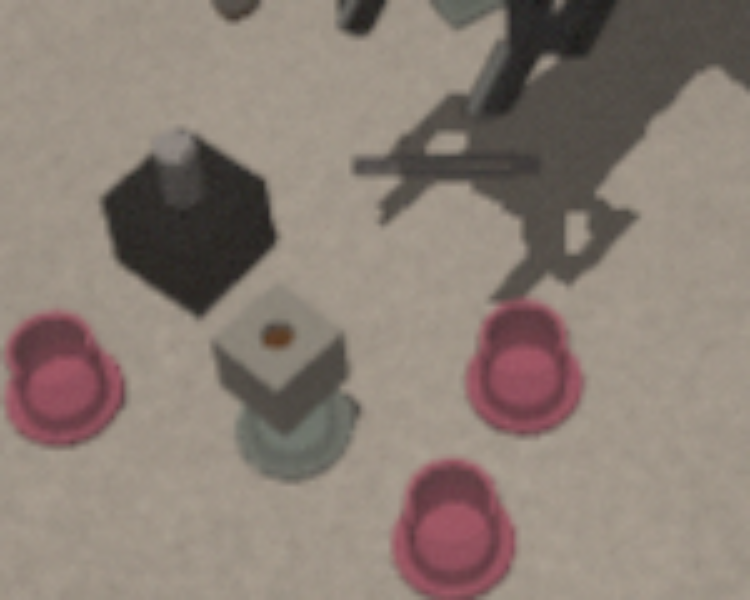

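Emit:
{"api": "step_arm", "payload": {"plan": [[0.7,0.19,0.09,0.02,-0.937,0.01,0],[0.7,0.19,0.09,0.02,-0.937,0.01,0],[0.7,0.19,0.09,0.02,-0.937,0.01,0],[0.7,0.19,0.09,0.02,-0.937,0.01,0],[0.7,0.19,0.09,0,-0.937,0.01,0]]}}

```text
t: 20.7
tool_pos: [572.0, 242.1, 177.4]
eef_rot: [0.707, 0.705, 0.045, -0.045]
contact_force: [1.4, -0.3, -0.6]
opening: 72.7
```

Emit:
{"api": "step_arm", "payload": {"plan": [[0.7,0.19,0.08,0,-0.937,0.01,0],[0.5,0,0,-0.1,0,0,0],[0.2,0,0,-0.2,0,0,0],[0.2,0,0,-0.1,0,0,0],[0.2,0,0,0,0,0,0]]}}

```text
t: 21.2
tool_pos: [587.6, 248.5, 133.4]
eef_rot: [0.709, 0.706, -0.004, -0.003]
contact_force: [-1.2, -0.7, 0.3]
opening: 51.5
```

```bash
cat > g5.py <<'E'
from h import *
goal((591.8,246.3,64),Rt(90,0,1))
E
python3 g5.py
```

```text
t 21.2 at [587.6 248.5 133.4] shift mm [  4.2  -2.2 -69.4] rot deg [ 0.04 -0.54  0.23] norm 0.6 q deg [ 16.  33.  -4.  54.   0. 106.] F [-1.2 -0.7  0.3]
```

Emit:
{"api": "step_arm", "payload": {"plan": [[0.2,0.04,-0.02,0,0,-0.07,0.03],[0.2,0,0,-0.2,0,0,0],[0.2,0,0,-0.2,0,0,0],[0.2,0,0,-0.15,0,0,0],[0.2,0,0,0,0,0,0]]}}

```text
t: 21.7
tool_pos: [593.0, 246.6, 79.8]
eef_rot: [0.707, 0.707, 0.001, 0.001]
contact_force: [0.1, 0.7, 0.1]
opening: 51.4
```

```bash
python3 g5.py; python3 - <<'E'
from h import *
for c,b in(('top',(130,240,130,260)),('side',(170,290,120,270))):
    r=grab(c,c+'13');cv2.imwrite(f'pics/{c}13z.png',cv2.resize(r['frame'][b[0]:b[1],b[2]:b[3],::-1],None,fx=5,fy=5))
E
```

```text
t 21.7 at [593.  246.6  79.8] shift mm [ -1.2  -0.3 -15.8] rot deg [ 0.02  0.19 -0.  ] norm 0.2 q deg [ 16.  35.  -8.  47.  -0. 106.] F [0.1 0.7 0.1]
```

View pics/side13z.png

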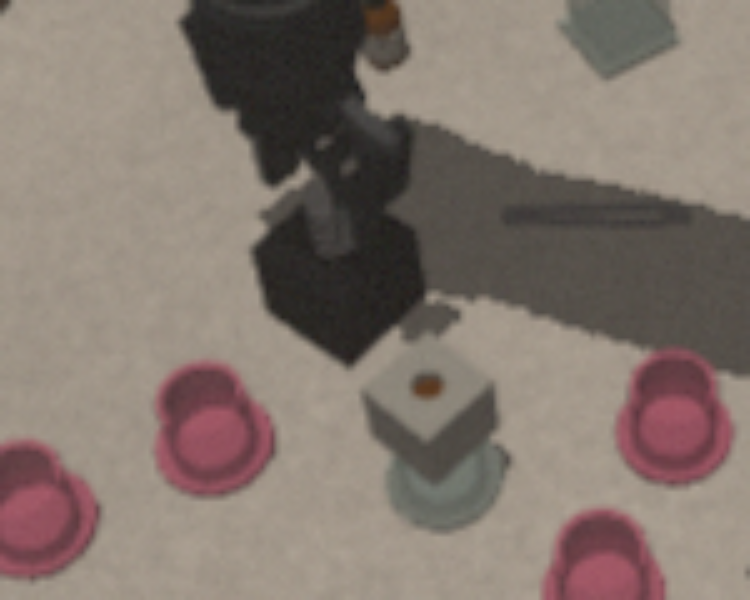

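Emit:
{"api": "step_arm", "payload": {"plan": [[0.2,-0.01,0,-0.08,0,0.02,0],[0.2,0,0,-0.06,0,0,0],[0,0,0,0,0,0,0],[-0.2,0,0,0,0,0,0],[-0.4,0,0,0,0,0,0]]}}

```text
t: 22.3
tool_pos: [593.0, 247.7, 67.1]
eef_rot: [0.707, 0.707, 0.001, 0.001]
contact_force: [-0.4, 0.9, -0.1]
opening: 25.8
```

Emit:
{"api": "step_arm", "payload": {"plan": [[-1,0,0,0,0,0,0],[-1,0,0,0,0,0,0],[-1,0,0,0,0,0,0],[-1,0,0,0,0,0,0],[-1,0,0,0,0,0,0]]}}

```text
t: 22.8
tool_pos: [593.2, 247.8, 67.3]
eef_rot: [0.707, 0.707, 0.001, 0.001]
contact_force: [-0.3, -0.3, 4.3]
opening: 20.0
```

```bash
python3 g5.py
```

```text
t 22.8 at [593.2 247.8  67.3] shift mm [-1.4 -1.5 -3.3] rot deg [-0.03  0.19 -0.06] norm 0.2 q deg [ 16.  36.  -8.  45.  -0. 106.] F [-0.3 -0.3  4.3]
```

Emit:
{"api": "step_arm", "payload": {"plan": [[-1,0,0,0.05,0,0,0],[-1,0,0,0.2,0,0,0],[-1,0,0,0.3,0,0,0],[-1,0,0,0.3,0,0,0],[-1,0,0,0.15,0,0,0]]}}

```text
t: 23.3
tool_pos: [593.7, 247.8, 169.5]
eef_rot: [0.707, 0.707, 0.002, 0.002]
contact_force: [0.2, 0.5, -0.2]
opening: 20.0
```

Emit:
{"api": "step_arm", "payload": {"plan": [[-1,-0.15,0.05,0,0,0,0],[-1,-0.25,0.1,0,0,0,0],[-1,-0.3,0.12,0,0,0,0],[-1,-0.3,0.11,0,0,0,0],[-1,-0.16,0.05,0,0,0,0]]}}

```text
t: 23.8
tool_pos: [473.9, 290.9, 166.5]
eef_rot: [0.706, 0.708, -0.0, 0.0]
contact_force: [-0.4, 0.5, -0.7]
opening: 19.8
```

```bash
cat > g6.py <<'E'
from h import *
goal((593.2-115.9,247.8+42.9,160),Rt(90,0,1))
E
python3 g6.py; python3 - <<'E'
from h import *
for c,b in(('top',(150,260,110,240)),('side',(160,290,130,280))):
    r=grab(c,c+'14');cv2.imwrite(f'pics/{c}14z.png',cv2.resize(r['frame'][b[0]:b[1],b[2]:b[3],::-1],None,fx=5,fy=4.6))
E
```

```text
t 23.8 at [473.9 290.9 166.5] shift mm [ 3.4 -0.2 -6.5] rot deg [ 0.02  0.01 -0.13] norm 0.1 q deg [ 24.  22. -16.  52.  -0. 114.] F [-0.4  0.5 -0.7]
```

View pics/side14z.png

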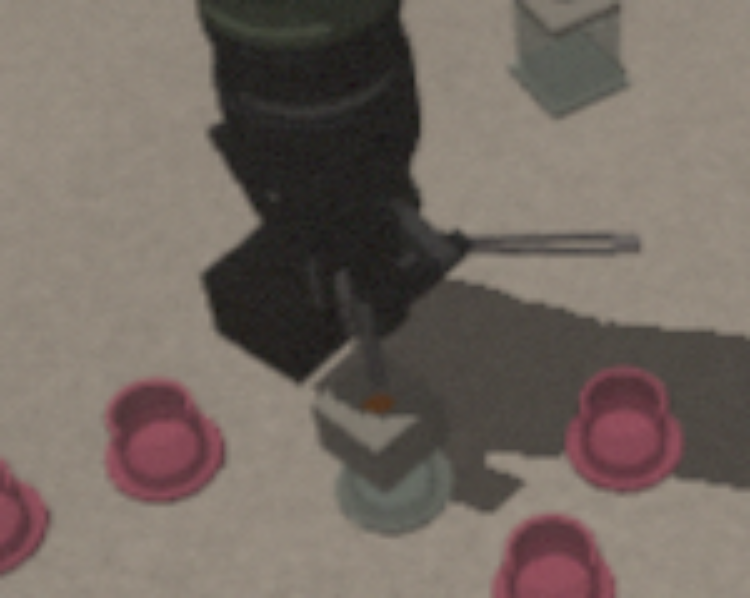

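View pics/top14z.png

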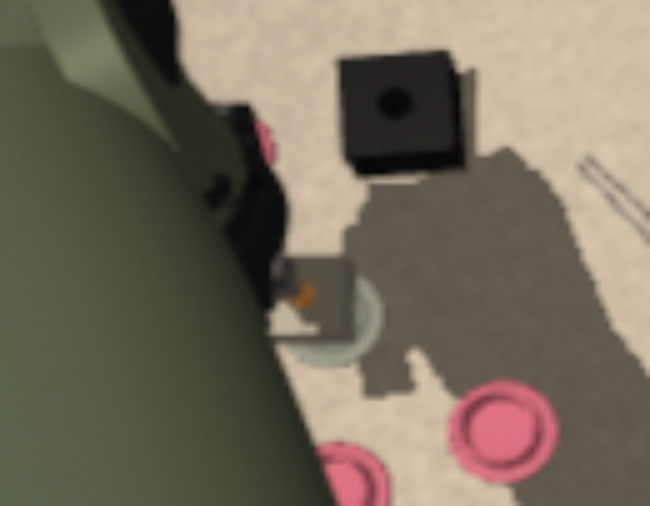

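```bash
python3 - <<'E'
from h import *
r=dict(np.load('/tmp/side14.npz'));P=pts(r)
m=(np.hypot(P[...,0]-474,P[...,1]-291)<25)&(P[...,2]>93)&(P[...,2]<175)
for lo in range(93,175,6):
    s=m&(P[...,2]>=lo)&(P[...,2]<lo+6)
    if s.sum():
        v,u=np.nonzero(s);print(lo,s.sum(),'u',u.min(),u.max(),'v',v.mean().round(0),P[s].mean(0).round(1),'x',P[s][:,0].min().round(),P[s][:,0].max().round(),'y',P[s][:,1].min().round(),P[s][:,1].max().round())
cv2.imwrite('pics/s14b.png',cv2.resize(r['frame'][205:265,175:235,::-1],None,fx=10,fy=10,interpolation=cv2.INTER_CUBIC))
E
```

```text
99 1 u 206 206 v 244.0 [467.6 289.1 104.2] x 468.0 468.0 y 289.0 289.0
105 3 u 204 206 v 244.0 [467.7 291.6 108.4] x 467.0 469.0 y 289.0 293.0
111 6 u 203 206 v 242.0 [469.3 291.3 114.5] x 467.0 472.0 y 287.0 293.0
117 8 u 203 206 v 241.0 [467.1 290.5 119.9] x 464.0 471.0 y 286.0 293.0
123 3 u 204 205 v 239.0 [467.8 290.  126.4] x 468.0 468.0 y 289.0 292.0
129 5 u 203 205 v 238.0 [468.  292.4 132.3] x 466.0 469.0 y 289.0 294.0
135 7 u 202 205 v 236.0 [468.2 290.6 137.7] x 467.0 472.0 y 288.0 293.0
141 3 u 202 205 v 235.0 [468.8 291.  142.2] x 467.0 470.0 y 287.0 294.0
153 4 u 199 202 v 234.0 [467.3 299.1 156.8] x 464.0 471.0 y 298.0 301.0
159 5 u 198 201 v 232.0 [469.5 299.6 161.6] x 465.0 473.0 y 299.0 300.0
165 12 u 193 210 v 230.0 [469.9 298.9 169.2] x 450.0 486.0 y 285.0 303.0
171 12 u 194 205 v 230.0 [466.2 300.4 173.2] x 452.0 481.0 y 297.0 303.0
```

View pics/s14b.png

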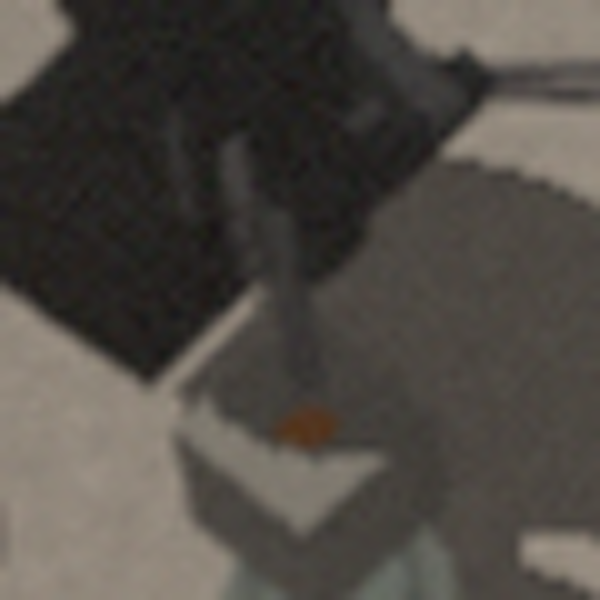

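Emit:
{"api": "step_arm", "payload": {"plan": [[-1,0.03,0,-0.03,0,0,0],[-1,0,0,-0.05,0,0,0],[-1,0,0,-0.03,0,0,0],[-1,0,0,0,0,0,0],[-1,0,0,0,0,0,0]]}}

```text
t: 24.4
tool_pos: [480.1, 290.2, 155.5]
eef_rot: [0.707, 0.707, 0.001, 0.001]
contact_force: [0.3, -0.7, -0.7]
opening: 19.8
```

```bash
python3 g6.py; python3 - <<'E'
from h import *
r=grab('side','side15');cv2.imwrite('pics/s15b.png',cv2.resize(r['frame'][205:265,175:235,::-1],None,fx=10,fy=10,interpolation=cv2.INTER_CUBIC))
P=pts(r)
m=(np.hypot(P[...,0]-474,P[...,1]-291)<15)&(P[...,2]>97)&(P[...,2]<138);print(P[m].mean(0),m.sum())
E
```

```text
t 24.4 at [480.1 290.2 155.5] shift mm [-2.8  0.5  4.5] rot deg [ 0.01  0.11 -0.01] norm 0.1 q deg [ 24.  23. -16.  51.  -0. 114.] F [ 0.3 -0.7 -0.7]
[476.08370471 289.96946697 114.82004808] 30
```

View pics/s15b.png

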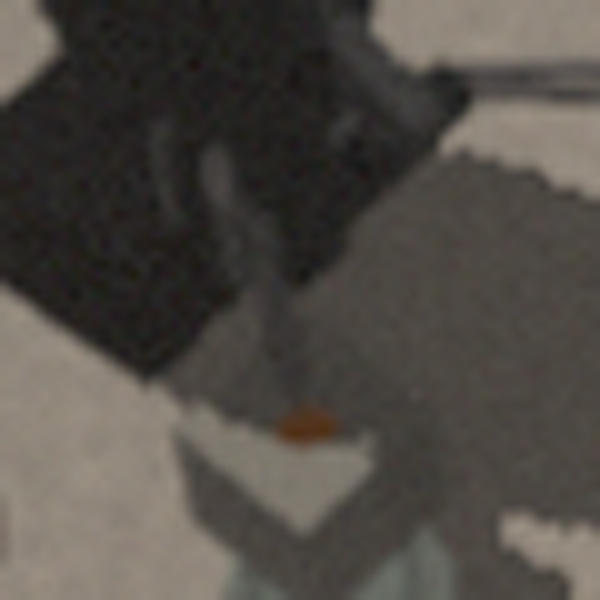

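```bash
python3 - <<'E'
from h import *
r=grab('side','side16');K,T=r['K'],r['T'];Ti=np.linalg.inv(T)
def pr(p):
    c=Ti@np.r_[p,1];return (K@(c[:3]/c[2]))[:2]
print('mould top centre px',pr((473.9,288.8,85.7)).round(1))
P=pts(r);s=readout.get_state()['tool_pos'];print(s)
m=(np.hypot(P[...,0]-477,P[...,1]-290)<14)&(P[...,2]>95)&(P[...,2]<138)
for v in range(230,248):
    u=np.nonzero(m[v])[0]
    if len(u):
        print(v,u.min(),u.max(),P[v,u].mean(0).round(1), [int(x) for x in r['frame'][v,196:214].mean(-1)])
for X in (474,476,478,480):print(X,pr((X,289,96)).round(1),pr((X,289,140)).round(1))
r=grab('top','top16');cv2.imwrite('pics/t16.png',cv2.resize(r['frame'][190:230,150:200,::-1],None,fx=12,fy=12,interpolation=cv2.INTER_CUBIC))
E
```

```text
mould top centre px [204.9 246.9]
[480.09276014 290.49045402 155.85554375]
235 203 203 [474.1 288.2 133. ] [27, 35, 49, 64, 64, 57, 55, 52, 66, 71, 69, 69, 70, 71, 69, 70, 73, 71]
236 201 203 [474.7 291.  131.5] [48, 56, 65, 70, 65, 54, 56, 52, 61, 66, 69, 69, 70, 70, 71, 71, 67, 68]
237 201 203 [475.7 290.7 126.5] [70, 73, 69, 70, 68, 57, 54, 53, 52, 59, 61, 66, 70, 70, 69, 72, 71, 69]
238 201 204 [476.  289.6 120.9] [67, 72, 71, 71, 71, 61, 53, 50, 54, 60, 62, 62, 68, 65, 71, 69, 68, 72]
239 201 204 [476.1 290.  117.4] [72, 72, 70, 69, 69, 61, 56, 53, 55, 62, 61, 66, 63, 65, 65, 72, 70, 70]
240 201 204 [477.3 289.7 111.8] [71, 70, 72, 70, 65, 63, 54, 54, 53, 58, 60, 65, 63, 65, 68, 66, 67, 70]
241 202 204 [475.8 289.9 109.4] [69, 68, 68, 65, 65, 61, 57, 53, 55, 59, 63, 65, 61, 63, 60, 63, 67, 69]
242 202 204 [475.1 290.9 107.2] [71, 67, 70, 63, 65, 62, 59, 54, 50, 54, 62, 63, 64, 63, 66, 64, 66, 65]
243 202 204 [476.1 290.6 101.8] [68, 66, 64, 66, 62, 61, 57, 54, 54, 55, 63, 63, 66, 63, 63, 62, 64, 62]
244 202 204 [476.  291.2  98.6] [63, 65, 61, 61, 59, 61, 62, 53, 58, 61, 64, 67, 64, 65, 60, 62, 64, 67]
474 [204.4 244.5] [202.4 233.4]
476 [203.8 244. ] [201.8 233. ]
478 [203.2 243.5] [201.2 232.5]
480 [202.6 243.1] [200.6 232. ]
```

View pics/t16.png

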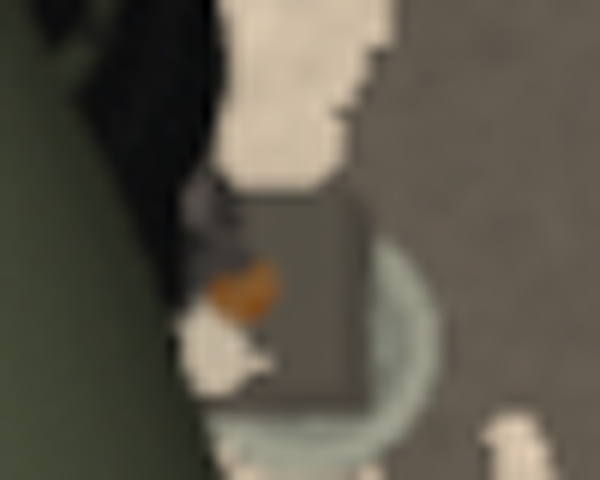

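Emit:
{"api": "step_arm", "payload": {"plan": [[-1,-0.042,0,0,0,0,0],[-1,0,0,0,0,0,0],[-1,0,0,0,0,0,0],[-1,0,0,0,0,0,0],[-1,0,0,0,0,0,0]]}}

```text
t: 25.05
tool_pos: [475.7, 290.6, 156.0]
eef_rot: [0.707, 0.707, 0.001, 0.001]
contact_force: [-0.6, 0.1, 0.1]
opening: 20.2
```

```bash
python3 g6.py; python3 - <<'E'
from h import *
r=grab('side','side17');cv2.imwrite('pics/s17b.png',cv2.resize(r['frame'][205:265,175:235,::-1],None,fx=10,fy=10,interpolation=cv2.INTER_CUBIC))
P=pts(r)
m=(np.hypot(P[...,0]-474,P[...,1]-291)<13)&(P[...,2]>97)&(P[...,2]<138);print(P[m].mean(0),m.sum(), readout.get_state()['tool_pos'])
r=grab('top','top17');cv2.imwrite('pics/t17.png',cv2.resize(r['frame'][190:230,150:200,::-1],None,fx=12,fy=12,interpolation=cv2.INTER_CUBIC))
E
```

```text
t 25.1 at [475.7 290.6 156. ] shift mm [1.6 0.1 4. ] rot deg [-0.01  0.16 -0.05] norm 0.2 q deg [ 24.  23. -17.  50.  -0. 114.] F [-0.6  0.1  0.1]
[471.65200297 290.31879278 115.90577993] 32 [475.67691362 290.63917885 155.91761522]
```

View pics/s17b.png

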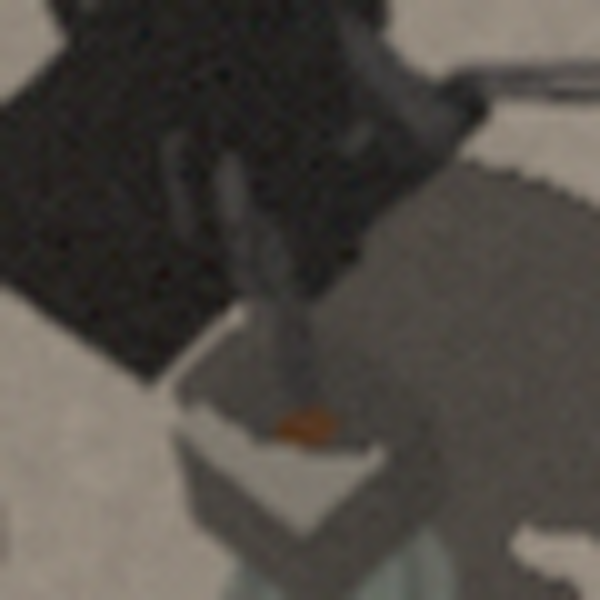

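View pics/t17.png

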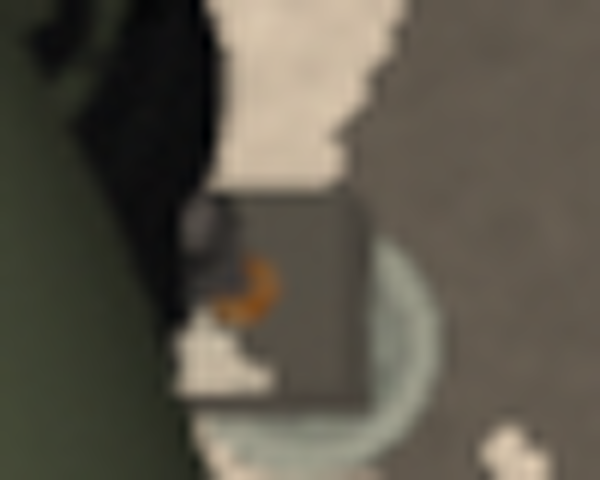

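Emit:
{"api": "step_arm", "payload": {"plan": [[-1,0,0,-0.03,0,0,0],[-1,0,0,-0.03,0,0,0],[-1,0,0,-0.03,0,0,0],[-1,0,0,-0.03,0,0,0],[-1,0,0,0,0,0,0]]}}

```text
t: 25.65
tool_pos: [475.2, 290.4, 143.2]
eef_rot: [0.707, 0.707, 0.0, 0.001]
contact_force: [-0.3, -0.7, 0.8]
opening: 20.0
```

Emit:
{"api": "step_arm", "payload": {"plan": [[-1,0,0,-0.02,0,0,0],[-1,0,0,-0.02,0,0,0],[-1,0,0,-0.02,0,0,0],[-1,0,0,-0.02,0,0,0],[-1,0,0,0,0,0,0]]}}

```text
t: 26.15
tool_pos: [476.3, 290.9, 136.9]
eef_rot: [0.707, 0.707, 0.002, 0.001]
contact_force: [-1.0, -0.1, 4.2]
opening: 19.9
```

```bash
python3 - <<'E'
from h import *
r=grab('side','side18');cv2.imwrite('pics/s18b.png',cv2.resize(r['frame'][205:265,175:235,::-1],None,fx=10,fy=10,interpolation=cv2.INTER_CUBIC))
print(readout.get_state()['contact_force'])
E
```

```text
[-0.95206534  0.49773864  5.34461341]
```

View pics/s18b.png

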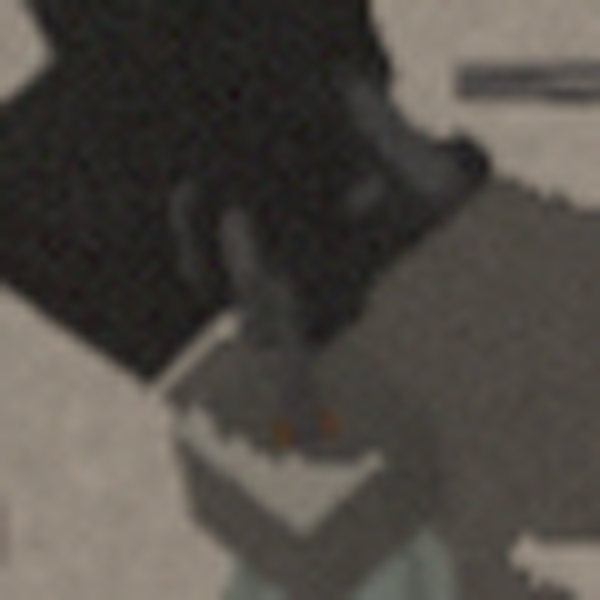

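Emit:
{"api": "step_arm", "payload": {"plan": [[-1,0,0,-0.02,0,0,0],[-1,0,0,-0.02,0,0,0],[-1,0,0,-0.02,0,0,0],[-1,0,0,-0.02,0,0,0],[-1,0,0,0,0,0,0]]}}

```text
t: 26.7
tool_pos: [476.3, 290.9, 128.9]
eef_rot: [0.707, 0.707, 0.002, 0.001]
contact_force: [-0.7, -0.4, 5.2]
opening: 19.8
```

Emit:
{"api": "step_arm", "payload": {"plan": [[-1,0,0,-0.02,0,0,0],[-1,0,0,-0.02,0,0,0],[-1,0,0,-0.02,0,0,0],[-1,0,0,-0.02,0,0,0],[-1,0,0,0,0,0,0]]}}

```text
t: 27.2
tool_pos: [475.4, 290.5, 119.5]
eef_rot: [0.707, 0.707, 0.001, 0.001]
contact_force: [0.8, -0.1, -1.6]
opening: 20.1
```

Emit:
{"api": "step_arm", "payload": {"plan": [[-1,0,0,-0.02,0,0,0],[-1,0,0,-0.02,0,0,0],[-1,0,0,-0.02,0,0,0],[-1,0,0,-0.02,0,0,0],[-1,0,0,0,0,0,0]]}}

```text
t: 27.7
tool_pos: [475.4, 290.5, 111.5]
eef_rot: [0.707, 0.707, 0.001, 0.001]
contact_force: [-1.1, -0.0, -0.7]
opening: 20.0
```

Emit:
{"api": "step_arm", "payload": {"plan": [[-1,0,0,0.05,0,0,0],[-1,0,0,0.1,0,0,0],[-1,0,0,0.15,0,0,0],[-1,0,0,0.15,0,0,0],[-1,0,0,0.13,0,0,0]]}}

```text
t: 28.2
tool_pos: [476.1, 290.8, 171.7]
eef_rot: [0.707, 0.707, 0.002, 0.001]
contact_force: [-0.0, 0.2, -0.3]
opening: 20.0
```

Emit:
{"api": "step_arm", "payload": {"plan": [[-1,0.15,-0.05,0.02,0,0,0],[-1,0.3,-0.11,0,0,0,0],[-1,0.3,-0.11,0,0,0,0],[-1,0.25,-0.1,0,0,0,0],[-1,0.16,-0.06,0,0,0,0]]}}

```text
t: 28.7
tool_pos: [593.7, 246.7, 172.7]
eef_rot: [0.707, 0.707, 0.002, 0.001]
contact_force: [-0.8, 0.0, -0.6]
opening: 20.0
```

Emit:
{"api": "step_arm", "payload": {"plan": [[-1,0,0,0,0,0,0],[-1,0,0,0,0,0,0],[-1,0,0,0,0,0,0],[-1,0,0,0,0,0,0],[-1,0,0,0,0,0,0]]}}

```text
t: 29.2
tool_pos: [591.0, 248.1, 172.2]
eef_rot: [0.706, 0.708, 0.001, 0.001]
contact_force: [-0.3, 0.0, -0.8]
opening: 19.7
```

```bash
cat > g7.py <<'E'
from h import *
goal((593.2,247.8,67.3),Rt(90,0,1))
E
python3 g7.py; python3 - <<'E'
from h import *
for c,b in(('top',(150,260,110,240)),('side',(160,290,130,280))):
    r=grab(c,c+'19');cv2.imwrite(f'pics/{c}19z.png',cv2.resize(r['frame'][b[0]:b[1],b[2]:b[3],::-1],None,fx=5,fy=4.6))
    mould_top(r,(474,289),85.3,3,34,90)
E
```

```text
t 29.2 at [591.  248.1 172.2] shift mm [   2.2   -0.3 -104.9] rot deg [-0.01  0.15 -0.1 ] norm 0.2 q deg [ 16.  31.  -1.  58.  -0. 106.] F [-0.3  0.  -0.8]Traceback (most recent call last):
  File "<stdin>", line 4, in <module>
  File "h.py", line 25, in mould_top
    n,l,st,_=cv2.connectedComponentsWithStats(m.astype(np.uint8));k=1+np.argmax(st[1:,4]);m=l==k
                                                                      ~~~~~~~~~^^^^^^^^^^
    return _wrapfunc(a, 'argmax', axis=axis, out=out, **kwds)
    return bound(*args, **kwds)
ValueError: attempt to get argmax of an empty sequence
```

View pics/top19z.png

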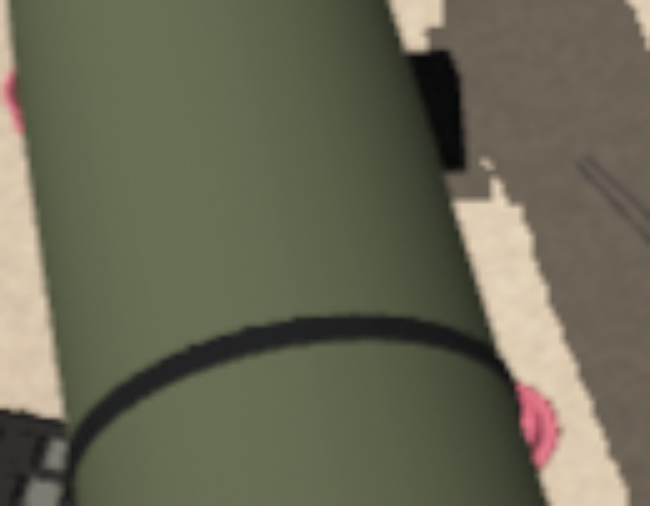

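Emit:
{"api": "step_arm", "payload": {"plan": [[-1,0.012,0,-0.15,0,0.02,0],[-1,0,0,-0.15,0,0,0],[-1,0,0,-0.1,0,0,0],[-1,0,0,0,0,0,0],[-1,0,0,0,0,0,0]]}}

```text
t: 29.75
tool_pos: [592.6, 247.6, 131.4]
eef_rot: [0.707, 0.707, -0.0, -0.0]
contact_force: [-0.0, -0.5, -1.4]
opening: 19.7
```

```bash
python3 g7.py; python3 - <<'E'
from h import *
for c,b in (('side',(160,290,130,280)),):
    r=grab(c,c+'20');cv2.imwrite(f'pics/{c}20z.png',cv2.resize(r['frame'][b[0]:b[1],b[2]:b[3],::-1],None,fx=5,fy=4.6))
    mould_top(r,(474,289),85.3,3,34,90)
    P=pts(r);m=(np.hypot(P[...,0]-590,P[...,1]-247)<13)&(P[...,2]>75)&(P[...,2]<115);print(P[m].mean(0),m.sum())
E
```

```text
t 29.8 at [592.6 247.6 131.4] shift mm [  0.6   0.2 -64.1] rot deg [ 0.   -0.06 -0.05] norm 0.1 q deg [ 16.  33.  -4.  53.   0. 106.] F [-0.  -0.5 -1.4]
n 248 rect c [474.7 289. ] size [45.4 44.6] ang 1.9 tilt deg [-1.1  0.2] z 85.3 amber n 0 [-802.4 -203.6   85.3]
[588.87190159 246.91220246  91.51544906] 30
```

View pics/side20z.png

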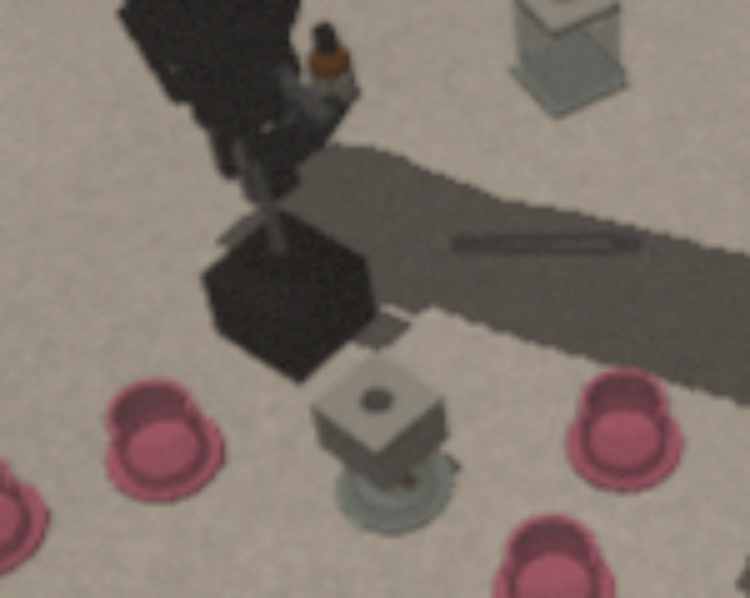

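Emit:
{"api": "step_arm", "payload": {"plan": [[-1,-0.012,0.005,-0.08,0,0,0],[-1,0,0,-0.05,0,0,0],[-1,0,0,-0.05,0,0,0],[-1,0,0,-0.04,0,0,0],[-1,0,0,0,0,0,0]]}}

```text
t: 30.3
tool_pos: [591.1, 247.9, 109.0]
eef_rot: [0.707, 0.707, -0.001, -0.0]
contact_force: [-0.4, -0.4, -1.0]
opening: 20.3
```

Emit:
{"api": "step_arm", "payload": {"plan": [[-1,0,0,-0.1,0,0,0],[-1,0,0,-0.1,0,0,0],[-1,0,0,-0.1,0,0,0],[-1,0,0,-0.05,0,0,0],[-1,0,0,0,0,0,0]]}}

```text
t: 30.8
tool_pos: [590.7, 247.8, 73.4]
eef_rot: [0.707, 0.707, -0.001, -0.001]
contact_force: [-1.0, -1.2, -0.3]
opening: 20.1
```

Inside the hole; settle onto the shoulder.

Emit:
{"api": "step_arm", "payload": {"plan": [[-1,0,0,-0.03,0,0,0],[-1,0,0,0,0,0,0],[-1,0,0,-0.015,0,0,0],[-1,0,0,0,0,0,0],[-1,0,0,0,0,0,0]]}}

```text
t: 31.3
tool_pos: [591.7, 248.1, 70.6]
eef_rot: [0.707, 0.707, 0.0, -0.0]
contact_force: [0.4, -0.3, -0.9]
opening: 20.0
```

Emit:
{"api": "step_arm", "payload": {"plan": [[-1,0,0,-0.01,0,0,0],[-1,0,0,0,0,0,0],[-1,0,0,-0.005,0,0,0],[-1,0,0,0,0,0,0],[-1,0,0,0,0,0,0]]}}

```text
t: 31.8
tool_pos: [591.6, 248.1, 68.9]
eef_rot: [0.707, 0.707, -0.0, -0.0]
contact_force: [-0.1, -0.3, -0.7]
opening: 19.8
```

Emit:
{"api": "step_arm", "payload": {"plan": [[-1,0,0,-0.01,0,0,0],[-1,0,0,0,0,0,0],[-1,0,0,-0.008,0,0,0],[-1,0,0,0,0,0,0],[-1,0,0,0,0,0,0]]}}

```text
t: 32.3
tool_pos: [591.7, 248.1, 67.3]
eef_rot: [0.707, 0.707, 0.0, -0.0]
contact_force: [-1.0, 0.4, 1.8]
opening: 20.4
```

Shoulder is resting (force rises at the original grasp height). Release.

Emit:
{"api": "step_arm", "payload": {"plan": [[-0.5,0,0,0,0,0,0],[-0.3,0,0,0,0,0,0],[0,0,0,0,0,0,0],[0.2,0,0,0,0,0,0],[0.2,0,0,0,0,0,0]]}}

```text
t: 32.8
tool_pos: [591.6, 248.1, 67.0]
eef_rot: [0.707, 0.707, -0.0, -0.0]
contact_force: [-1.1, -0.3, 1.2]
opening: 51.4
```

Emit:
{"api": "step_arm", "payload": {"plan": [[0.2,0,0,0.05,0,0,0],[0.2,0,0,0.2,0,0,0],[0.2,0,0,0.3,0,0,0],[0.2,0,0,0.4,0,0,0],[0.2,0,0,0.3,0,0,0]]}}

```text
t: 33.3
tool_pos: [592.1, 248.3, 194.8]
eef_rot: [0.707, 0.707, 0.001, 0.0]
contact_force: [-0.3, 0.2, 0.3]
opening: 51.7
```

Emit:
{"api": "step_arm", "payload": {"plan": [[0.2,0,-0.4,0.1,0,0,0],[0.2,0,-0.5,0,0,0,0],[0.2,0,-0.5,0,0,0,0],[0.2,0,-0.5,0,0,0,0],[0.2,0,-0.4,0,0,0,0]]}}

```text
t: 33.8
tool_pos: [591.5, 15.6, 202.8]
eef_rot: [0.707, 0.707, 0.0, 0.0]
contact_force: [-0.1, -0.1, -0.2]
opening: 51.7
```

```bash
python3 - <<'E'
from h import *
for c,b in(('top',(140,290,100,260)),('side',(160,290,130,280))):
    r=grab(c,c+'21');cv2.imwrite(f'pics/{c}21z.png',cv2.resize(r['frame'][b[0]:b[1],b[2]:b[3],::-1],None,fx=4.5,fy=4));P=pts(r)
    try: mould_top(r,(474,289),85.3,3,34,90)
    except Exception as e: print(e)
    for n,cc,lo,hi in [('mouldB',(461,-259),35,46),('stand',(590,246),50,62),('pintop',(590,246),85,102),('dish',(525,-132),10,20),('jar',(609,7),60,99),('oil',(702,108),45,69)]:
        q,a,e=top_rect(P,cc,lo,hi,45);print(c,n,len(q),np.round(a[0],1),np.round(a[1],1), np.median(q[:,2]).round(1) if len(q) else 0)
print(readout.get_state()['tool_pos'])
E
```

```text
n 217 rect c [473.5 288.6] size [44.2 42.1] ang 88.9 tilt deg [-0.   0.4] z 85.1 amber n 3 [480.  310.3  85.3]
top mouldB 194 [ 461.6 -259.7] [45.  44.9] 39.5
top stand 410 [590.4 246.4] [62.1 60.8] 54.8
top pintop 60 [588.3 246.3] [20.4 20.4] 92.8
top dish 209 [ 525.2 -142.7] [33.8 56.9] 14.4
top jar 0 [0. 0.] [0. 0.] 0
top oil 28 [702.9 108.1] [11.1 12.9] 59.8
n 238 rect c [475.2 289. ] size [45.1 42.7] ang 0.8 tilt deg [-0.4  0.1] z 85.5 amber n 0 [-802.4 -203.6   85.3]
side mouldB 125 [ 460.8 -259.6] [47.  46.4] 38.7
side stand 370 [590.1 246. ] [62.7 60.6] 55.3
side pintop 60 [589.1 246.9] [20.1 21.1] 92.4
side dish 208 [ 525.2 -132. ] [51.6 59. ] 14.0
side jar 277 [609.2   7.2] [49.6 51.8] 76.6
side oil 33 [703.6 106.8] [12.6 16.5] 59.3
[591.85324655  13.19255366 202.66121153]
```

View pics/side21z.png

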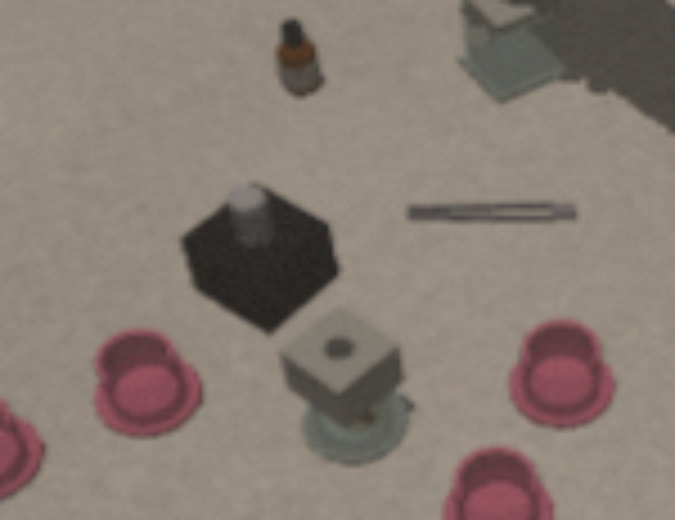

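View pics/top21.png

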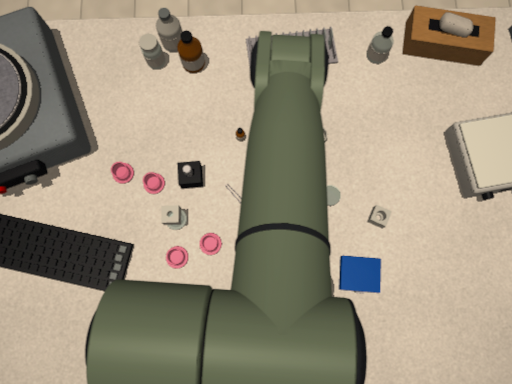

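Emit:
{"api": "step_arm", "payload": {"plan": [[0.2,0,0,0,0,0,0],[0.2,0,0,0,0,0,0],[0.2,0,0,0,0,0,0],[0.2,0,0,0,0,0,0],[0.2,0,0,0,0,0,0]]}}

```text
t: 34.4
tool_pos: [591.6, 19.1, 202.0]
eef_rot: [0.706, 0.708, -0.0, -0.0]
contact_force: [0.3, 0.9, 0.8]
opening: 51.4
```

```bash
python3 -c "
from h import *
print(workorder.close_job(), readout.get_state()['t'])"
```

```text
the job is handed in; nothing more can be done
the job is handed in; nothing more can be done
```

I finished the whole job and handed it in at about 34 s. I turned the filled mould over by laying it on its side and regripping it, then set it mouth-down on the receiver. I pushed the mount out with the pin and put the pin back in its stand.

Last checks before handing in:
- **Mould:** it sits mouth-down, centred within about 1 mm of where I measured the receiver before placing it. Tilt is under 0.5° and its top is at about 85 mm. I pressed with about 10 N when setting it down.
- **Mount:** the push peaked at about 5 N in my readings, then the force vanished. No amber shows in the mould's hole any more, and amber shows through the receiver's glass. I could not measure the mount's exact pose inside the receiver.
- **Pin:** its handle top is at about 92.5 mm and within 2 mm of the stand's centre.
- **Other things:** the spare mould and oil bottle read within about 1.5 mm of their starting positions in both views. The jar and dish do too in the side view; from above the arm hid the jar and part of the dish, so the top view's dish centre read about 10 mm off. I did not measure the tweezers, round mould or slide box again. The tweezers and slide box looked untouched in the pictures; the round mould was hidden by the arm in the last top view.

One reading disagreed: positions from the cameras were about 2 mm lower in x than positions from the arm. I allowed for this when placing the mould and guiding the pin.

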